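# Make up a brake kit and an engine kit on the kit boards

## Robot

A 6-joint arm with a two-finger parallel gripper is mounted at the origin on a cart in front of the work surface, level with it; the furniture and walls round the work are solid. World frame = base frame: x ahead of the robot, y to its left, z up, the work surface at z = 0. Lengths are in m, angles in rad, forces in N, time in s.
With the tool pointing down it reaches from about 0.35 to 0.975 m from the base axis. Payload 7.1 kg.
Tool frame: the origin (TCP) lies at the very end of the fingers, on their centre line; the grasp point (between the pads) lies r.pinch_z behind it (r.pinch_z is the distance from the TCP to the grasp point, in m); x points along the fingers, y is the direction in which the jaws open and shut, and the axes are right-handed (so a half turn about x gives the same grasp; the last joint's range is limited). The gripper opens to 88 mm and grips with 3 to 60 N. Pads are 20 mm wide; open, the fingers measure 115 mm over their backs; the gripper's body (75 mm by 178 mm) begins 61 mm behind the grasp point.
Start: joints at [-1.264, 0.423, 1.63, -0, 1.089, -0.019], TCP at [0.2, -0.592, 0.223] pointing down, gripper open.
Joint ranges: [-3, 3], [-0.9, 2.11], [0.09, 2.58], [-1.31, 4.45], [0.11, 2.69], [-2.54, 2.54]. Speed limits (rad/s): [2.39, 2.39, 3.01, 3.14, 3.14, 3.14].

## Interface

Orientations are given as a 3x3 rotation matrix whose columns are the frame's x, y, z axes.
In Python, from plant import r gives the robot as it stands.
- The arm moves only by the tool send_rows, never from a script. Its argument "commands" is a list of rows, each a list of 2 entries, a list of its own where there are three numbers: the shift along the tool's x, y, z in m, then the turn, a rotation vector about the tool's x, y, z in rad. A call has 1 to 5 rows; each row is the pose to reach, as a shift and turn from the pose measured when the call began, along the tool's axes at that moment; what a row does not reach only later rows make up. A row lasts 1/10 s, in which the tool goes at most 50 mm and 8.59 degrees, less where a joint would pass 70% of its speed; a pose out of reach is approached as far as the arm can. A call with a gripper value outside its range is refused whole. "jaw" is the opening in per cent of the stroke, from 0 (shut) to 100 (fully open), set as the call begins (left out, the last holds). The fingers move at their own pace and stop on an object; "squeeze" is the grip in N (left out, the last holds). Time passes only in rows, so rows that repeat a pose let the fingers close. It gives the time, the measured TCP pose, the force and the opening at its end, in the units of the state.
- r.observe(): the state, without advancing time (a new reading comes with each control period).
- r.get_image(name): name is "scene" or "top" or "wrist"; returns (picture, depth): 480x640x3 uint8, blue, green, red; 480x640 float32, m along the optical axis (not along the pixel's ray), 0 where there is no reading.
- r.calibration(name): a dict with "fov_y" (degrees; the focal length in pixels is half the picture's height over the tangent of half this angle, whatever the lens; pixels are square), "cx", "cy" (the principal point, pixels), "R" (3x3) and "t" (3): a world point X has camera coordinates R X + t; the wrist camera has in their place "mount" (4x4, takes a point from camera to tool coordinates, whose origin is the TCP and whose axes are the tool frame's). Camera axes: x right, y down, z forward; pixel columns grow to the right and rows downward; lengths in m; the calibration is good to about 2 mm. The wrist camera is an equidistant fisheye: a pixel r from the principal point sees the ray r / f radians off the axis. A picture is of the moment at which its call begins: read the wrist's pose just before it. calibration takes no time and is no camera call.
- r.sign_off(): hands the job in, once; it reports no verdict.
The state is a dict: "clock": time; "q": joint angles; "dq": joint speeds; "joint_torque": joint torques, N m; "eef_pos": TCP position; "ee_rot": TCP orientation; "wrist_force": force on the tool from outside, world axes, zero at the start; "torque": the same for the moment, N m; "opening": finger opening in m.
Only numpy, scipy, OpenCV 4.12 (cv2) and the standard library are available. Lean on these libraries where they do the work, as an engineer would, in place of code of your own. Each camera call takes 0.05 s, during which the arm holds its last target. There are 200 camera calls.

## Task

Make up the two kits for tomorrow's jobs from the parts on the bench: the brake pad, the ball bearing and the bolt go on the blue board, the piston and the black hex key set on the yellow board. Put each part squarely on the outline of its own shape, the same way up as it is now (the bolt standing on its head). Leave the roll of black tape and the tape measure where they are.

Things in the scene. Friction and masses are not known exactly. Their poses are not given: they have to be found in the camera images.
- blue_board: Blue-framed kit board with a dark foam face, fixed to the bench, 150 mm along its x, 180 mm along its y. Origin at the centre of its underside; flat top 10 mm above it, no rim. Three pale-edged outlines: oblong 122 x 60 mm (brake pad) centred at x 0, y +50 mm, long side along the board's x; round, 62 mm across (bearing), at x +36, y -42 mm; small round, 32 mm across (bolt), at x -40, y -42 mm.
- yellow_board: Yellow-framed kit board, same size, height and origin as the blue one, fixed to the bench. Two pale-edged outlines: round, 76 mm across (piston), centred at x 0, y +40 mm; oblong 95 x 38 mm (hex key set) at x 0, y -45 mm, long side along the board's x.
- brake_pad: Disc brake pad lying flat: brown back plate 50 x 112 x 6 mm with a grey friction block 43 x 98 mm on it, 16 mm thick in all; length along its y, z up. Origin at the centre of its underside. Either end may point either way.
- bearing: Grey steel ball bearing lying flat, 52 mm across, 15 mm high (solid for grasping, no usable bore). Origin at the centre of its underside, z up.
- bolt_m12: Steel bolt standing on its hexagon head, 62 mm high: head 22 mm across and 8 mm high at the bottom, shank 12 mm thick, a nut 21 mm across on it from 35 to 45 mm above the bottom. Origin at the centre of its underside, z up.
- piston: Pale grey engine piston standing on its crown, 66 mm across, 58 mm high. Origin at the centre of its underside, z up.
- hex_keys: Black folding hex key set lying on the bench, 28 mm wide (x), 85 mm long (y), 26 mm high. Origin at the centre of its underside, z up. Either end may point either way.
- tape_1: Roll of black tape lying flat among the parts, 57 mm across, 19 mm high; to be left alone. Origin at the centre of its underside.
- tape_measure: Yellow tape measure, 66 x 74 x 38 mm, behind the parts; to be left alone. Origin at the centre of its underside.
Not all that is in view belongs to the job. What is meant by the bearing is not orange or red, and is the smaller of those in its own colour.

How it is judged:
By the outcome, as a careful person would: the job done as asked, in the order asked, and still so for the second after the job is handed in, with the robot touching nothing.
It also fails if it takes over 115 s, if anything falls off the work surface, if the arm or the gripper's body presses on something with over 40 N, if the wrist force passes 120 N, or if a joint passes its speed limit or range.

## Working session

There is one attempt and no reset: what is moved stays moved. The work goes in short steps, Python scripts to look and compute and a tool call to move; the robot and the scene stay as the last step left them, time stands still between calls to the robot, and variables do not carry over. Pictures are saved under pics/ and viewed, about 12 in all and at most 16, crops included, and the job is handed in when it is done.

Besides the shell and the picture viewer there is one more tool, called after "Emit:" in YAML: its name, and indented under it one key for each argument. send_rows: Moves the arm, as the interface text tells. Its arguments: {"type":"object","properties":{"commands":{"type":"array"},"jaw":{"type":"number"},"squeeze":{"type":"number"}},"required":["commands"]}

```bash
ls; mkdir -p pics
python3 - <<'E'
from plant import r
import cv2
print(r.observe()); print(r.pinch_z)
for n in("scene","top"):
    im,d=r.get_image(n); cv2.imwrite(f"pics/{n}0.png",im)
    import numpy as np; np.save(f"pics/{n}0.npy",d)
    c=r.calibration(n); print(n,c)
print(r.calibration("wrist"))
E
```

```text
pics
{'clock': 0.0, 'q': array([-1.26401358e+00,  4.23832625e-01,  1.63067621e+00, -3.38222039e-05,
        1.08857690e+00, -1.90383079e-02]), 'dq': array([-0.00048647,  0.00076301,  0.00080678,  0.00251159,  0.00031685,
       -0.00146503]), 'joint_torque': array([-1.64549027e-03, -5.44638956e+01, -2.73671025e+01,  6.43301150e-02,
        2.27194384e-02, -1.09589748e-04]), 'eef_pos': array([ 0.19988293, -0.59160178,  0.22191224]), 'ee_rot': array([[-4.79464448e-04,  3.20101272e-01, -9.47383210e-01],
       [ 1.41431318e-03, -9.47382154e-01, -3.20101631e-01],
       [-9.99998885e-01, -1.49337392e-03,  1.51261234e-06]]), 'wrist_force': array([ 0.29089284,  0.90435682, -0.16499136]), 'torque': array([-0.01038765, -0.02340257, -0.04504936]), 'opening': 0.08767684613023072}
0.0187
scene {'fov_y': 45.622962762093564, 'cx': 323.6060851745243, 'cy': 238.5470801197938, 'R': array([[-0.8271104 , -0.56168385, -0.01999079],
       [-0.33583789,  0.52243435, -0.78375714],
       [ 0.4506676 , -0.64154002, -0.62074561]]), 't': array([0.41212387, 0.23067192, 1.03398479])}
top {'fov_y': 56.311402161158334, 'cx': 328.8325266761308, 'cy': 236.0376320071931, 'R': array([[ 0.00919992, -0.99992889, -0.00758735],
       [-0.99691771, -0.00858048, -0.07798369],
       [ 0.07791304,  0.0082814 , -0.99692576]]), 't': array([-0.02659893,  0.5080195 ,  1.0432608 ])}
{'fov_y': 65.70646984690485, 'cx': 322.85743411076237, 'cy': 237.8636754471249, 'mount': array([[-1.99798767e-04, -2.72332345e-01,  9.62203229e-01,
        -1.61840960e-01],
       [ 9.99999966e-01,  1.07611869e-04,  2.38104536e-04,
        -1.31683012e-04],
       [-1.68388054e-04,  9.62203244e-01,  2.72332315e-01,
        -7.45132233e-02],
       [ 0.00000000e+00,  0.00000000e+00,  0.00000000e+00,
         1.00000000e+00]])}
```

View pics/top0.png

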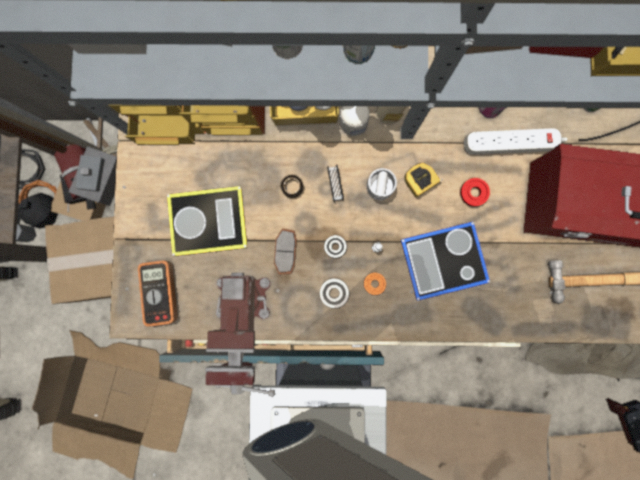

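View pics/scene0.png

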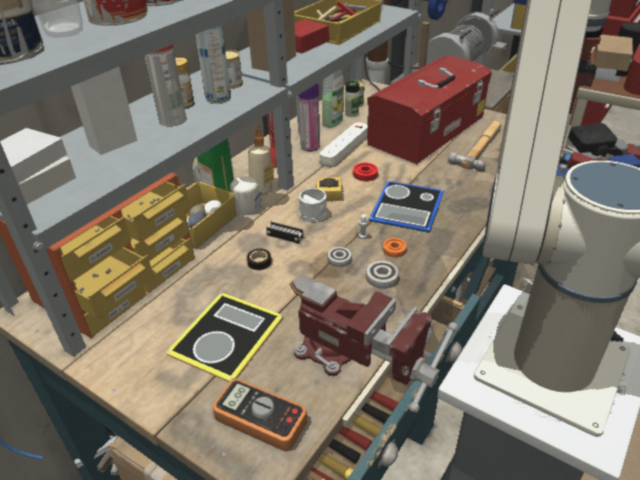

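```bash
cat > h.py <<'E'
import numpy as np, cv2
from plant import r
def ray(n,u,v,obs=None):
    """camera centre and world ray direction(s)"""
    c=r.calibration(n); f=240/np.tan(np.radians(c["fov_y"]/2))
    a=(np.asarray(u,float)-c["cx"])/f; b=(np.asarray(v,float)-c["cy"])/f
    if n=="wrist":
        th=np.hypot(a,b); s=np.where(th>1e-9,np.sin(th)/np.maximum(th,1e-9),1)
        d=np.stack([a*s,b*s,np.cos(th)],-1); M=c["mount"]
        R=obs["ee_rot"]@M[:3,:3]; o=obs["eef_pos"]+obs["ee_rot"]@M[:3,3]
        return o,d@R.T
    d=np.stack([a,b,np.ones_like(a)],-1)
    return -c["R"].T@c["t"], d@c["R"]
def plane(n,u,v,z,obs=None):
    o,d=ray(n,u,v,obs); return o+d*((z-o[2])/d[...,2])[...,None]
def cloud(n,depth,obs=None):
    v,u=np.mgrid[:480,:640]; o,d=ray(n,u,v,obs)
    if n=="wrist":
        c=r.calibration(n);R=obs["ee_rot"]@c["mount"][:3,:3]; d=d/(d@R[:,2])[...,None]
    return o+d*depth[...,None]
def move(obs,R,p):
    """shift/turn in the tool frame to reach R,p"""
    from scipy.spatial.transform import Rotation as Ro
    A=obs["ee_rot"]; return A.T@(np.asarray(p)-obs["eef_pos"]), Ro.from_matrix(A.T@R).as_rotvec()
def tool(yaw):
    """pointing down, jaw axis y at world yaw"""
    x=np.array([0,0,-1.]); y=np.array([np.cos(yaw),np.sin(yaw),0]); return np.stack([x,y,np.cross(x,y)],1)
E
python3 - <<'E'
from h import *
im=cv2.imread("pics/top0.png"); d=np.load("pics/top0.npy"); P=cloud("top",d)
hsv=cv2.cvtColor(im,cv2.COLOR_BGR2HSV)
def rep(name,m,zmin=60):
    n,l,s,c=cv2.connectedComponentsWithStats(m.astype(np.uint8))
    for i in range(1,n):
        if s[i,4]<zmin: continue
        q=P[l==i]; z=np.median(q[:,2]); (cx,cy),(w,h),a=cv2.minAreaRect((q[:,:2]*1000).astype(np.float32))
        print(name,"px",c[i].round(),"n",s[i,4],"z",(z*1e3).round(1),"zmax",(q[:,2].max()*1e3).round(),"rect",round(cx),round(cy),round(w),round(h),round(a))
roi=np.zeros((480,640),bool); roi[140:340,115:540]=1
print("table z",np.percentile(P[...,2][200:330,380:400],[10,50,90]))
rep("obj",roi&(P[...,2]>.009)&(P[...,2]<.4))
H,S,V=[hsv[...,i] for i in range(3)]
rep("yel",roi&(H>22)&(H<38)&(S>150)&(V>90)); rep("blue",roi&(H>100)&(H<125)&(S>130))
hi=P[...,2]>.1
print("shelf min x by y", [(yy, P[...,0][hi&(abs(P[...,1]-yy)<.03)&(P[...,0]>.4)].min().round(3), ) for yy in np.arange(-.4,.5,.1)])
cv2.imwrite("pics/crop.png",cv2.resize(im[145:320,155:500],None,fx=2.3,fy=2.3,interpolation=3))
E
```

```text
table z [-0.00155669  0.00126171  0.00421019]
obj px [163. 142.] n 350 z 128.1 zmax 136.0 rect 704 351 23 134 5
obj px [500. 146.] n 1017 z 33.9 zmax 40.0 rect 725 -437 182 35 88
obj px [533. 200.] n 1003 z 45.1 zmax 95.0 rect 605 -495 177 33 3
obj px [420. 179.] n 785 z 36.1 zmax 44.0 rect 649 -239 66 72 34
obj px [335. 183.] n 320 z 21.6 zmax 31.0 rect 635 -35 85 27 10
obj px [381. 184.] n 729 z 43.7 zmax 65.0 rect 630 -144 64 67 45
obj px [291. 186.] n 281 z 19.6 zmax 26.0 rect 628 69 54 54 65
obj px [475. 192.] n 599 z 19.1 zmax 25.0 rect 617 -369 68 66 67
obj px [206. 221.] n 4107 z 11.9 zmax 19.0 rect 543 273 150 180 7
obj px [444. 261.] n 4070 z 11.6 zmax 19.0 rect 452 -297 149 180 15
obj px [284. 251.] n 682 z 16.8 zmax 24.0 rect 473 83 47 98 87
obj px [335. 247.] n 322 z 15.3 zmax 22.0 rect 484 -36 50 50 1
obj px [377. 247.] n 63 z 48.4 zmax 66.0 rect 482 -134 18 19 88
obj px [157. 293.] n 2143 z 35.8 zmax 51.0 rect 370 381 148 74 8
obj px [239. 306.] n 2965 z 106.1 zmax 144.0 rect 350 181 139 127 1
obj px [374. 284.] n 324 z 14.9 zmax 21.0 rect 397 -131 49 50 0
obj px [334. 293.] n 574 z 19.3 zmax 25.0 rect 374 -35 66 66 0
blue px [447. 261.] n 750 z 10.3 zmax 1079.0 rect 431 -213 148 355 14
shelf min x by y [(np.float64(-0.4), np.float64(0.734)), (np.float64(-0.30000000000000004), np.float64(0.688)), (np.float64(-0.20000000000000007), np.float64(0.688)), (np.float64(-0.10000000000000009), np.float64(0.688)), (np.float64(-1.1102230246251565e-16), np.float64(0.688)), (np.float64(0.09999999999999987), np.float64(0.687)), (np.float64(0.19999999999999984), np.float64(0.4)), (np.float64(0.2999999999999998), np.float64(0.696)), (np.float64(0.3999999999999998), np.float64(0.695))]
```

View pics/crop.png

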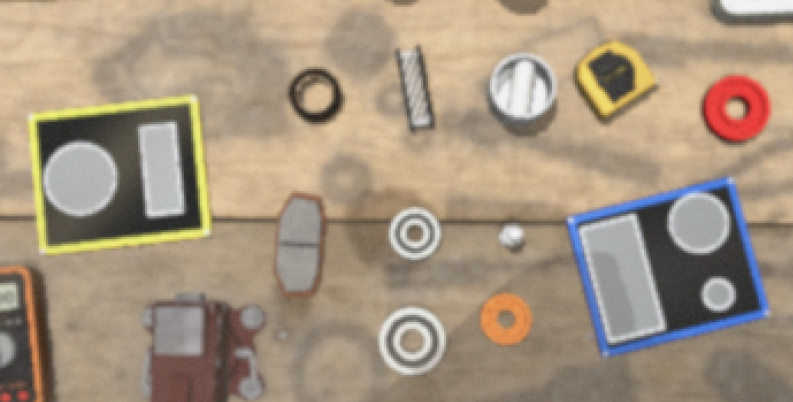

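Run:
```python
from h import *
im=cv2.imread("pics/top0.png"); d=np.load("pics/top0.npy"); P=cloud("top",d)
hsv=cv2.cvtColor(im,cv2.COLOR_BGR2HSV);H,S,V=[hsv[...,i].astype(int) for i in range(3)]
for y in(-.3,-.15,0,.2):
    m=(abs(P[...,1]-y)<.04)&(P[...,0]>.6)&(P[...,2]>.08); q=P[m]
    print(y,[(round(a,2),round(q[(q[:,0]>a)&(q[:,0]<a+.03),2].min(),2),round(q[(q[:,0]>a)&(q[:,0]<a+.03),2].max(),2)) for a in np.arange(.6,.9,.03) if ((q[:,0]>a)&(q[:,0]<a+.03)).any()])
roi=np.zeros((480,640),np.uint8)
def biggest(m,box):
    u0,u1,v0,v1=box; k=roi.copy(); k[v0:v1,u0:u1]=m[v0:v1,u0:u1]*255
    return max(cv2.findContours(k,0,1)[0],key=cv2.contourArea)[:,0].astype(float)
def fit(name,c,z):
    w=plane("top",c[:,0],c[:,1],z)[:,:2]*1000
    (x,y),s,a=cv2.minAreaRect(w.astype(np.float32)); print(name,round(x,1),round(y,1),np.round(s,1),round(a,1))
fit("blue",biggest((H>100)&(H<125)&(S>120),(395,500,215,305)),.01)
fit("yellow",biggest((H>22)&(H<38)&(S>120),(160,255,180,262)),.01)
g=(V>110)&(S<60)
fit("b_oblong",biggest(g,(408,443,228,300)),.01)
fit("b_round",biggest(g,(443,476,226,258)),.01)
fit("b_small",biggest(g,(456,480,262,284)),.01)
fit("y_round",biggest(g,(172,208,203,241)),.01)
fit("y_oblong",biggest(g,(212,238,196,243)),.01)
fit("pad",biggest((P[...,2]>.005),(268,302,225,276)),.01)
fit("padgrey",biggest((P[...,2]>.011),(268,302,225,276)),.016)
```

```text
-0.3 [(np.float64(0.66), np.float64(0.66), np.float64(0.66)), (np.float64(0.69), np.float64(0.65), np.float64(0.66)), (np.float64(0.72), np.float64(0.25), np.float64(0.52)), (np.float64(0.75), np.float64(0.28), np.float64(0.52)), (np.float64(0.78), np.float64(0.28), np.float64(0.29)), (np.float64(0.81), np.float64(0.28), np.float64(0.31))]
-0.15 [(np.float64(0.66), np.float64(0.66), np.float64(0.66)), (np.float64(0.69), np.float64(0.66), np.float64(0.66)), (np.float64(0.72), np.float64(0.25), np.float64(0.52)), (np.float64(0.75), np.float64(0.28), np.float64(0.52)), (np.float64(0.78), np.float64(0.08), np.float64(0.29)), (np.float64(0.81), np.float64(0.28), np.float64(0.3))]
0 [(np.float64(0.66), np.float64(0.66), np.float64(0.66)), (np.float64(0.69), np.float64(0.66), np.float64(0.66)), (np.float64(0.72), np.float64(0.25), np.float64(0.52)), (np.float64(0.75), np.float64(0.28), np.float64(0.52)), (np.float64(0.78), np.float64(0.28), np.float64(0.29)), (np.float64(0.81), np.float64(0.28), np.float64(0.32))]
0.2 [(np.float64(0.66), np.float64(0.66), np.float64(0.66)), (np.float64(0.69), np.float64(0.2), np.float64(0.66)), (np.float64(0.72), np.float64(0.12), np.float64(0.52)), (np.float64(0.75), np.float64(0.08), np.float64(0.52)), (np.float64(0.78), np.float64(0.28), np.float64(0.29)), (np.float64(0.81), np.float64(0.28), np.float64(0.29))]
blue 452.8 -299.0 [147.7 178.6] 14.8
yellow 505.2 233.0 [102.  217.6] 45.7
b_oblong 441.0 -251.4 [127.7  63.6] 13.8
b_round 497.5 -331.4 [62.1 64.5] 0.5
b_small 424.5 -349.9 [34.7 33.9] 44.8
y_round 539.5 312.6 [79.5 79.2] 46.2
y_oblong 550.2 228.7 [100.1  43.2] 7.3
pad 470.8 83.8 [ 49.7 108.3] 86.8
padgrey 471.7 82.8 [44.8 97.2] 86.3
```

```bash
cat > go.py <<'E'
import sys
from h import *
o=r.observe(); x,y,z,yaw=map(float,sys.argv[1:5])
s,t=move(o,tool(np.radians(yaw)),[x,y,z]); print("shift",s.round(4),"turn",t.round(3),"clock",o["clock"],"q",o["q"].round(2))
E
python3 go.py .47 -.30 .2 -75.5
```

```text
shift [ 0.0222 -0.1898 -0.3492] turn [0.073 0.    0.001] clock 0.1 q [-1.26  0.42  1.63 -0.    1.09 -0.02]
```

Emit:
send_rows:
  commands:
    - [[0.022, -0.19, -0.349], [0.073, 0, 0.001]]
    - [[0.022, -0.19, -0.349], [0.073, 0, 0.001]]
    - [[0.022, -0.19, -0.349], [0.073, 0, 0.001]]
    - [[0.022, -0.19, -0.349], [0.073, 0, 0.001]]
    - [[0.022, -0.19, -0.349], [0.073, 0, 0.001]]

```text
clock: 0.6
eef_pos: [0.3702, -0.4069, 0.2083]
ee_rot: [[-0.0, 0.25, -0.968], [0.001, -0.968, -0.25], [-1.0, -0.001, 0.0]]
wrist_force: [-0.1, -0.3, 0.2]
opening: 0.0879
```

```bash
python3 go.py .47 -.30 .2 -75.5
```

```text
shift [ 0.0083 -0.0786 -0.1234] turn [-0.001  0.     0.001] clock 0.6 q [-0.85  0.33  1.81  0.    1.    0.46]
```

Emit:
send_rows:
  commands:
    - [[0.008, -0.079, -0.123], [0, 0, 0.001]]
    - [[0.008, -0.079, -0.123], [0, 0, 0.001]]
    - [[0.008, -0.079, -0.123], [0, 0, 0.001]]
    - [[0.008, -0.079, -0.123], [0, 0, 0.001]]

```text
clock: 1.0
eef_pos: [0.4723, -0.2958, 0.1998]
ee_rot: [[0.0, 0.255, -0.967], [0.001, -0.967, -0.255], [-1.0, -0.001, -0.0]]
wrist_force: [-0.6, -1.2, -0.2]
opening: 0.0883
```

```bash
python3 - <<'E'
from h import *
import pickle
o=r.observe(); im,d=r.get_image("wrist"); cv2.imwrite("pics/w1.png",im); pickle.dump((o,im,d),open("w1.pkl","wb"))
hsv=cv2.cvtColor(im,cv2.COLOR_BGR2HSV);H,S,V=[hsv[...,i].astype(int) for i in range(3)]
m=((H>100)&(H<125)&(S>120)).astype(np.uint8)
c=max(cv2.findContours(m,0,1)[0],key=cv2.contourArea)[:,0]
w=plane("wrist",c[:,0],c[:,1],.01,o)[:,:2]*1000; print(cv2.minAreaRect(w.astype(np.float32)),o["eef_pos"])
P=cloud("wrist",d,o); print("board z",np.median(P[...,2][m>0]))
g=((V>110)&(S<60)).astype(np.uint8)
for c in cv2.findContours(g,0,1)[0]:
    if cv2.contourArea(c)>800:
        c=c[:,0]; w=plane("wrist",c[:,0],c[:,1],.01,o)[:,:2]*1000; print(c.mean(0).round(),cv2.minAreaRect(w.astype(np.float32)))
E
python3 go.py .471 .0835 .12 -93.5
```

```text
((453.06048583984375, -299.5385437011719), (148.30348205566406, 177.5839385986328), 14.60037612915039) [ 0.47230853 -0.29578974  0.19981598]
board z 0.009031143588600687
[237. 421.] ((189.4817352294922, -252.58958435058594), (67.42255401611328, 156.24725341796875), 14.757420539855957)
[237. 377.] ((253.15528869628906, -235.43614196777344), (17.715328216552734, 260.8649597167969), 14.820212364196777)
[134. 308.] ((311.193115234375, -107.68830108642578), (33.814125061035156, 130.76544189453125), 6.136595249176025)
[249. 320.] ((335.5679626464844, -248.4667205810547), (64.93218994140625, 51.3273811340332), 0.9394494295120239)
[ 71. 244.] ((365.6512451171875, -22.494510650634766), (71.527099609375, 84.52152252197266), 24.265718460083008)
[ 31. 246.] ((336.56268310546875, 51.80261993408203), (116.24353790283203, 75.05116271972656), 13.825927734375)
[272. 230.] ((439.4261474609375, -251.32752990722656), (123.19760131835938, 61.378047943115234), 14.109312057495117)
[120. 190.] ((445.0800476074219, -76.94296264648438), (38.395774841308594, 124.42720794677734), 16.991872787475586)
[365. 197.] ((497.0943298339844, -331.333251953125), (61.81321716308594, 62.37630081176758), 15.6199951171875)
[ 91. 147.] ((482.4382019042969, -34.58780288696289), (52.39944076538086, 52.10861587524414), 8.003178596496582)
[ 18. 142.] ((469.7586364746094, 87.75538635253906), (43.304073333740234, 98.3659439086914), 86.71607971191406)
[552.  22.] ((754.8992919921875, -487.6133728027344), (52.65691375732422, 220.27735900878906), 3.0309553146362305)
[185.  32.] ((616.0331420898438, -121.15435028076172), (72.31773376464844, 89.81889343261719), 6.562805652618408)
shift [ 0.0799 -0.3685 -0.0972] turn [0.318 0.001 0.   ] clock 1.05 q [-0.58  0.35  1.8  -0.    0.99  0.73]
```

View pics/w1.png

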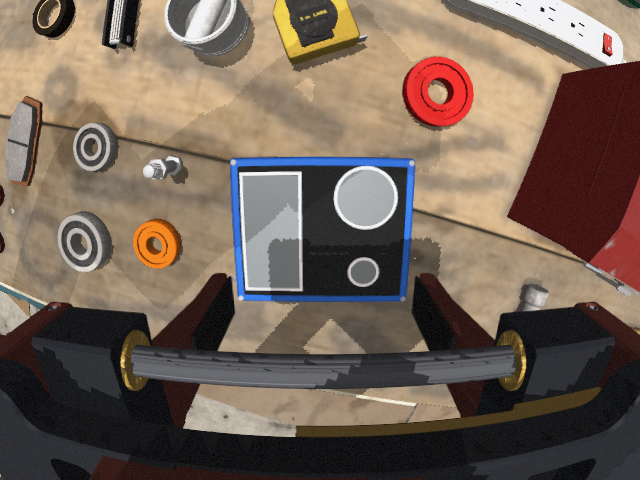

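Emit:
send_rows:
  commands:
    - [[0, -0.3685, -0.097], [0.318, 0, 0]]
    - [[0, -0.3685, -0.097], [0.318, 0, 0]]
    - [[0, -0.3685, -0.097], [0.318, 0, 0]]
    - [[0, -0.3685, -0.097], [0.318, 0, 0]]
    - [[0, -0.3685, -0.097], [0.318, 0, 0]]

```text
clock: 1.55
eef_pos: [0.4697, -0.0546, 0.2001]
ee_rot: [[-0.001, -0.063, -0.998], [-0.0, -0.998, 0.063], [-1.0, 0.0, 0.001]]
wrist_force: [0.1, 0.7, -0.4]
opening: 0.0878
```

Emit:
send_rows:
  commands:
    - [[0, -0.13, 0.008], [0, 0, 0]]
    - [[0, -0.13, 0.008], [0, 0, 0]]
    - [[0, -0.13, 0.008], [0, 0, 0]]
    - [[0, -0.13, 0.008], [0, 0, 0]]

```text
clock: 1.95
eef_pos: [0.4698, 0.0773, 0.2002]
ee_rot: [[-0.001, -0.061, -0.998], [0.0, -0.998, 0.061], [-1.0, -0.0, 0.001]]
wrist_force: [-0.3, 0.3, -0.9]
opening: 0.0872
```

```bash
cat > look.py <<'E'
import sys,pickle
from h import *
# look.py name zmin zplane [xmin xmax ymin ymax]: blobs above zmin in the wrist view
n,zmin,zp=sys.argv[1],float(sys.argv[2]),float(sys.argv[3]); b=list(map(float,sys.argv[4:8])) or [.3,.7,-.4,.4]
o=r.observe(); im,d=r.get_image("wrist"); cv2.imwrite(f"pics/{n}.png",im); pickle.dump((o,im,d),open(n+".pkl","wb"))
P=cloud("wrist",d,o); m=((d>0)&(P[...,2]>zmin)&(P[...,2]<.08)&(P[...,0]>b[0])&(P[...,0]<b[1])&(P[...,1]>b[2])&(P[...,1]<b[3])).astype(np.uint8)
print("tcp",o["eef_pos"].round(4),"F",o["wrist_force"].round(1),"open",o["opening"].round(4))
for c in cv2.findContours(m,0,1)[0]:
    if cv2.contourArea(c)>300:
        k=np.zeros_like(m); cv2.drawContours(k,[c],-1,1,-1); q=P[k>0]; q=q[q[:,2]>zmin]
        w=plane("wrist",c[:,0,0],c[:,0,1],zp,o)[:,:2]*1000; f=lambda a:[np.round(t,1) for t in cv2.minAreaRect(a.astype(np.float32))]
        print("px",c[:,0].mean(0).round(),"z med/95%",(np.percentile(q[:,2],[50,95])*1e3).round(1),"ray",f(w),"cloud",f(q[:,:2]*1000))
E
python3 look.py w2 .004 .006 .4 .6 -.08 .16; python3 go.py .471 .0835 .003 -93.5
```

```text
shift [ 0.1971 -0.0078 -0.001 ] turn [-0.     0.001 -0.001] clock 2.0 q [ 0.14  0.24  1.97 -0.    0.94  1.77]Traceback (most recent call last):
  File "look.py", line 7, in <module>
    print("tcp",o["eef_pos"].round(4),"F",o["wrist_force"].round(1),"open",o["opening"].round(4))
                                                                           ^^^^^^^^^^^^^^^^^^
AttributeError: 'float' object has no attribute 'round'
```

View pics/w2.png

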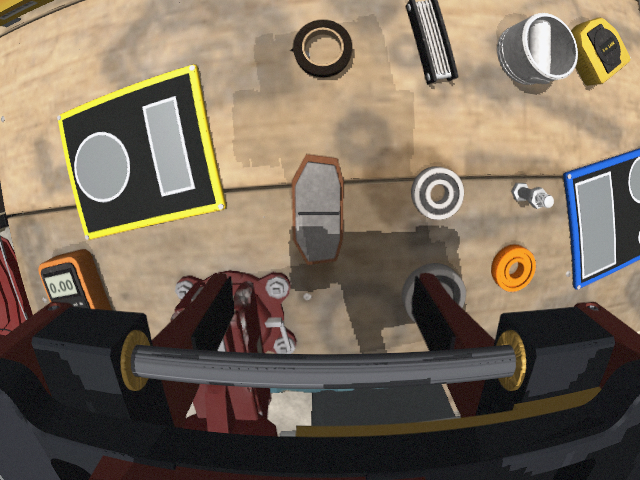

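```bash
sed -i 's/o\["opening"\].round(4)/round(o["opening"],4)/' look.py; python3 look.py w2b .003 .006 .4 .6 -.08 .16
python3 - <<'E'
from h import *
import pickle
o,im,d=pickle.load(open("w2b.pkl","rb"));P=cloud("wrist",d,o)
m=(d>0)&(P[...,1]>-.0)&(P[...,1]<.18)&(P[...,0]<.45)&(P[...,2]>.03)&(P[...,2]<.16)
for z in(.03,.06,.09,.12): 
  q=P[m&(P[...,2]>z)]; print(z,q[:,0].max() if len(q) else None,q[:,1].min())
E
python3 go.py .471 .0835 .003 -93.5
```

```text
tcp [0.4698 0.0758 0.2001] F [-0.3 -0.2  0.2] open 0.0876
px [257. 287.] z med/95% [18.6 72.8] ray [array([395.2, 151.4]), array([32.8, 63.4]), np.float64(34.4)] cloud [array([464.3, 100.1]), array([ 41.4, 164.8]), np.float64(56.2)]
px [432. 270.] z med/95% [16.3 20.2] ray [array([401.3, -37.1]), array([47.3, 14.1]), np.float64(89.5)] cloud [array([461.2,  19.5]), array([193.1,  33.3]), np.float64(41.8)]
px [436. 192.] z med/95% [13.8 15.8] ray [array([482.9, -38.6]), array([55.5, 53.1]), np.float64(72.6)] cloud [array([498. ,   8.7]), array([146.9,  51.9]), np.float64(73.1)]
px [316. 209.] z med/95% [15.  16.5] ray [array([470.7,  82.9]), array([ 49.9, 109.7]), np.float64(85.5)] cloud [array([480.1,  82.5]), array([ 50.3, 129.2]), np.float64(87.1)]
0.03 0.4132394601399137 0.1309932757434711
0.06 0.41293379981520595 0.1309932757434711
0.09 0.41168187057895494 0.1309932757434711
0.12 0.4023666703723292 0.1309932757434711
shift [ 0.197  -0.0088 -0.0009] turn [-0.001  0.001 -0.001] clock 2.05 q [ 0.13  0.24  1.97 -0.    0.94  1.77]
```

Emit:
send_rows:
  commands:
    - [[0.04, -0.0085, -0.001], [0, 0, 0]]
    - [[0.08, -0.0085, -0.001], [0, 0, 0]]
    - [[0.12, -0.0085, -0.001], [0, 0, 0]]
    - [[0.16, -0.0085, -0.001], [0, 0, 0]]
    - [[0.18, -0.0085, -0.001], [0, 0, 0]]
  jaw: 100

```text
clock: 2.55
eef_pos: [0.4695, 0.0807, 0.0172]
ee_rot: [[-0.005, -0.065, -0.998], [-0.002, -0.998, 0.065], [-1.0, 0.002, 0.005]]
wrist_force: [0.3, 0.3, -0.2]
opening: 0.0879
```

```bash
python3 go.py .471 .0832 .003 -93.7; python3 -c "
from plant import r; print(r.observe()['eef_pos'],r.observe()['wrist_force'])"
```

```text
shift [ 0.0142 -0.0026 -0.0014] turn [-0.001  0.005 -0.002] clock 2.55 q [ 0.15  0.57  2.05 -0.    0.53  1.78]
[0.46948223 0.08067937 0.01723733] [ 0.30070364  0.26325156 -0.18479671]
```

Down, close gently, then lift.

Emit:
send_rows:
  commands:
    - [[0.014, -0.0025, -0.0015], [0, 0.005, 0]]
    - [[0.014, -0.0025, -0.0015], [0, 0.005, 0]]

```text
clock: 2.75
eef_pos: [0.4706, 0.0808, 0.0017]
ee_rot: [[-0.003, -0.068, -0.998], [-0.002, -0.998, 0.068], [-1.0, 0.003, 0.002]]
wrist_force: [0.6, -0.4, 0.3]
opening: 0.088
```

Emit:
send_rows:
  commands:
    - [[0, 0, 0], [0, 0, 0]]
    - [[0, 0, 0], [0, 0, 0]]
    - [[0, 0, 0], [0, 0, 0]]
    - [[0, 0, 0], [0, 0, 0]]
    - [[0, 0, 0], [0, 0, 0]]
  jaw: 0
  squeeze: 25

```text
clock: 3.25
eef_pos: [0.4709, 0.0809, 0.0021]
ee_rot: [[-0.002, -0.068, -0.998], [-0.002, -0.998, 0.068], [-1.0, 0.002, 0.002]]
wrist_force: [0.3, 1.3, 0.7]
opening: 0.0516
```

Emit:
send_rows:
  commands:
    - [[0, 0, 0], [0, 0, 0]]
    - [[-0.02, 0, 0], [0, 0, 0]]
    - [[-0.04, 0, 0], [0, 0, 0]]
    - [[-0.06, 0, 0], [0, 0, 0]]
    - [[-0.06, 0, 0], [0, 0, 0]]

```text
clock: 3.75
eef_pos: [0.4724, 0.0814, 0.0638]
ee_rot: [[0.002, -0.068, -0.998], [-0.002, -0.998, 0.068], [-1.0, 0.002, -0.002]]
wrist_force: [0.6, -0.4, -3.1]
opening: 0.0488
```

```bash
python3 look.py w3 .02 .06 .4 .6 0 .16; python3 go.py .4402 -.2509 .1 -75.4
```

```text
tcp [0.4724 0.0814 0.0638] F [ 0.6 -0.4 -3.1] open 0.0488
px [323. 277.] z med/95% [76.8 78.1] ray [array([482. ,  80.9]), array([75.1, 90.7]), np.float64(86.1)] cloud [array([493.4,  80.2]), array([ 67. , 106.1]), np.float64(86.4)]
shift [-0.0367  0.3335  0.0089] turn [-0.323 -0.    -0.002] clock 3.8 q [ 0.15  0.48  2.04 -0.    0.62  1.79]
```

View pics/w3.png

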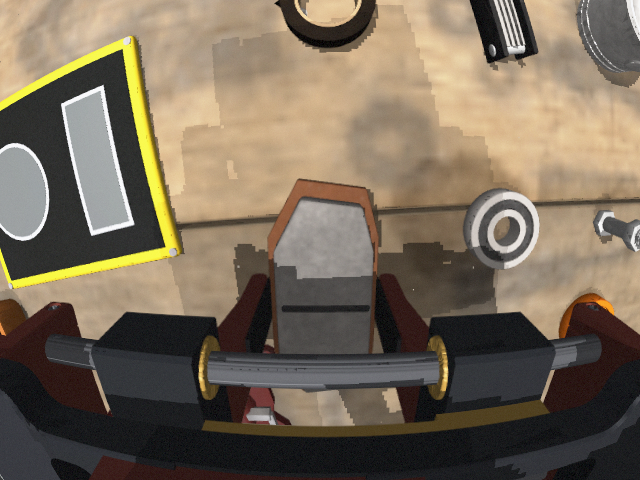

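Emit:
send_rows:
  commands:
    - [[-0.037, 0.3335, 0.009], [-0.32, 0, 0]]
    - [[-0.037, 0.3335, 0.009], [-0.32, 0, 0]]
    - [[-0.037, 0.3335, 0.009], [-0.32, 0, 0]]
    - [[-0.037, 0.3335, 0.009], [-0.32, 0, 0]]
    - [[-0.037, 0.3335, 0.009], [-0.32, 0, 0]]

```text
clock: 4.3
eef_pos: [0.4482, -0.1543, 0.0879]
ee_rot: [[-0.001, 0.25, -0.968], [-0.001, -0.968, -0.25], [-1.0, 0.001, 0.001]]
wrist_force: [1.8, -0.2, -2.3]
opening: 0.0493
```

Emit:
send_rows:
  commands:
    - [[-0.009, 0.08, 0.029], [0, 0, 0]]
    - [[-0.009, 0.08, 0.029], [0, 0, 0]]
    - [[-0.009, 0.08, 0.029], [0, 0, 0]]
    - [[-0.009, 0.08, 0.029], [0, 0, 0]]

```text
clock: 4.7
eef_pos: [0.4391, -0.2392, 0.0958]
ee_rot: [[-0.003, 0.248, -0.969], [0.0, -0.969, -0.248], [-1.0, -0.001, 0.003]]
wrist_force: [-0.4, -0.2, -2.7]
opening: 0.0488
```

```bash
python3 go.py .4402 -.2509 .014 -75.4
```

```text
shift [0.0818 0.0117 0.0015] turn [-0.004  0.003  0.001] clock 4.7 q [-0.52  0.44  1.98 -0.    0.72  0.8 ]
```

Emit:
send_rows:
  commands:
    - [[0.02, 0.012, 0.0015], [-0.004, 0.003, 0]]
    - [[0.04, 0.012, 0.0015], [-0.004, 0.003, 0]]
    - [[0.06, 0.012, 0.0015], [-0.004, 0.003, 0]]
    - [[0.068, 0.012, 0.0015], [-0.004, 0.003, 0]]
    - [[0.068, 0.012, 0.0015], [-0.004, 0.003, 0]]

```text
clock: 5.2
eef_pos: [0.4394, -0.2494, 0.0263]
ee_rot: [[-0.003, 0.254, -0.967], [0.003, -0.967, -0.254], [-1.0, -0.004, 0.003]]
wrist_force: [0.4, 0.7, -2.4]
opening: 0.0492
```

```bash
python3 go.py .4402 -.2509 .0125 -75.4
```

```text
shift [ 0.0138  0.0017 -0.0005] turn [0.002 0.003 0.004] clock 5.2 q [-0.54  0.58  1.99  0.    0.58  0.77]
```

Emit:
send_rows:
  commands:
    - [[0.008, 0.002, -0.0005], [0.002, 0.003, 0.004]]
    - [[0.0135, 0.002, -0.0005], [0.002, 0.003, 0.004]]
    - [[0.0135, 0.002, -0.0005], [0.002, 0.003, 0.004]]

```text
clock: 5.5
eef_pos: [0.4403, -0.251, 0.0125]
ee_rot: [[0.0, 0.252, -0.968], [-0.0, -0.968, -0.252], [-1.0, 0.0, -0.0]]
wrist_force: [-0.6, -0.2, -2.2]
opening: 0.0491
```

```bash
python3 go.py .4402 -.2509 .0125 -75.4; python3 -c "
from plant import r; print(r.observe()['eef_pos'],r.observe()['wrist_force'])"
```

```text
shift [ 0.     -0.0001  0.0001] turn [-0. -0. -0.] clock 5.5 q [-0.54  0.6   1.99 -0.    0.55  0.77]
[ 0.4403258  -0.25100852  0.01251235] [-0.60909806 -0.21520886 -2.20826872]
```

Emit:
send_rows:
  commands:
    - [[0.0015, 0, 0], [0, 0, 0]]
    - [[0.002, 0, 0], [0, 0, 0]]

```text
clock: 5.7
eef_pos: [0.4405, -0.2511, 0.0119]
ee_rot: [[0.001, 0.252, -0.968], [-0.0, -0.968, -0.252], [-1.0, 0.001, -0.001]]
wrist_force: [-5.1, 3.2, 19.4]
opening: 0.0491
```

Emit:
send_rows:
  commands:
    - [[0, 0, 0], [0, 0, 0]]
    - [[0, 0, 0], [0, 0, 0]]
    - [[0, 0, 0], [0, 0, 0]]
    - [[-0.001, 0, 0], [0, 0, 0]]
    - [[-0.02, 0, 0], [0, 0, 0]]
  jaw: 100

```text
clock: 6.2
eef_pos: [0.4392, -0.2504, 0.0306]
ee_rot: [[-0.003, 0.252, -0.968], [0.002, -0.968, -0.252], [-1.0, -0.002, 0.002]]
wrist_force: [-0.3, 0.6, 0.6]
opening: 0.0855
```

Emit:
send_rows:
  commands:
    - [[-0.04, 0, 0], [0, 0, 0]]
    - [[-0.08, 0, 0], [0, 0, 0]]
    - [[-0.12, 0, 0], [0, 0, 0]]
    - [[-0.15, 0, 0], [0, 0, 0]]

```text
clock: 6.6
eef_pos: [0.44, -0.2508, 0.183]
ee_rot: [[-0.001, 0.252, -0.968], [0.001, -0.968, -0.252], [-1.0, -0.001, 0.001]]
wrist_force: [1.1, -0.1, -0.1]
opening: 0.0881
```

```bash
python3 look.py w4 .016 .026 .35 .6 -.4 -.18; python3 go.py .4835 -.0365 .15 -90
```

```text
tcp [ 0.44   -0.2508  0.183 ] F [ 1.1 -0.1 -0.1] open 0.0881
px [324. 219.] z med/95% [25.2 26.5] ray [array([ 441.2, -251.2]), array([99.1, 46.4]), np.float64(12.7)] cloud [array([ 451., -249.]), array([126.8,  47.8]), np.float64(12.7)]
px [488.  96.] z med/95% [19.1 20.5] ray [array([ 589.7, -367.1]), array([56.2, 16.6]), np.float64(89.9)] cloud [array([ 591.6, -370.3]), array([56.4, 16.5]), np.float64(89.8)]
shift [ 0.0366 -0.1984 -0.0942] turn [ 0.254 -0.004 -0.003] clock 6.65 q [-0.54  0.3   1.92  0.    0.92  0.77]
```

View pics/w4.png

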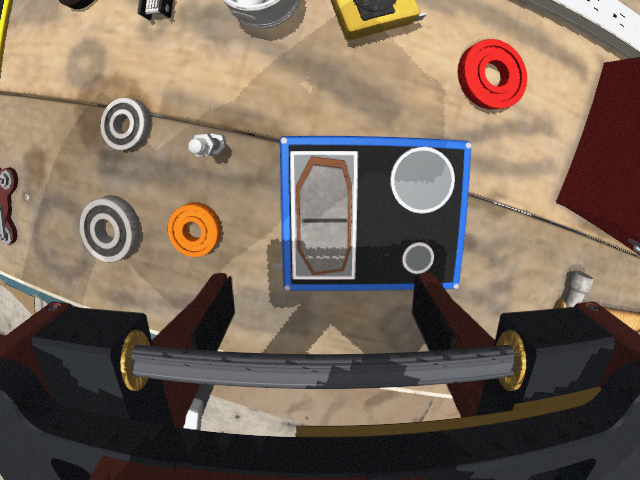

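Emit:
send_rows:
  commands:
    - [[0.037, -0.198, -0.094], [0.25, 0, 0]]
    - [[0.037, -0.198, -0.094], [0.25, 0, 0]]
    - [[0.037, -0.198, -0.094], [0.25, 0, 0]]
    - [[0.037, -0.198, -0.094], [0.25, 0, 0]]
    - [[0.037, -0.198, -0.094], [0.25, 0, 0]]

```text
clock: 7.15
eef_pos: [0.4833, -0.0339, 0.1489]
ee_rot: [[0.004, 0.006, -1.0], [-0.002, -1.0, -0.006], [-1.0, 0.002, -0.004]]
wrist_force: [-0.3, 0.3, -0.1]
opening: 0.0881
```

```bash
python3 look.py w5 .008 .015 .4 .6 -.1 .05; python3 go.py .4835 -.0365 .022 -90
python3 - <<'E'
from h import *
import pickle
o,im,d=pickle.load(open("w4.pkl","rb"));P=cloud("wrist",d,o)
hsv=cv2.cvtColor(im,cv2.COLOR_BGR2HSV);H,S,V=[hsv[...,i].astype(int) for i in range(3)]
k=np.zeros((480,640),np.uint8); k[145:285,293:353]=1
def f(m,z,n):
    m=(m&(k>0)).astype(np.uint8); c=max(cv2.findContours(m,0,1)[0],key=cv2.contourArea)[:,0]
    print(n,c.min(0),c.max(0),cv2.minAreaRect((plane("wrist",c[:,0],c[:,1],z,o)[:,:2]*1000).astype(np.float32)))
f((H<15)&(S>70),.016,"brown")
k[:]=0;k[140:290,280:365]=1
f((V>185)&(S<50),.01,"outline")
E
```

```text
tcp [ 0.4833 -0.0339  0.1489] F [-0.3  0.3 -0.1] open 0.0881
px [323. 315.] z med/95% [18.  20.1] ray [array([404.4, -35. ]), array([43.2, 13.9]), np.float64(88.9)] cloud [array([476. , -44.5]), array([ 42.6, 158.2]), np.float64(83.0)]
px [327. 225.] z med/95% [14.  15.8] ray [array([484.6, -37.6]), array([51.6, 51.2]), np.float64(0.3)] cloud [array([503.4, -28.8]), array([94.4, 51.7]), np.float64(24.2)]
shift [0.1266 0.004  0.0006] turn [ 0.007 -0.004 -0.001] clock 7.2 q [-0.09  0.33  1.99 -0.    0.82  1.47]
brown [296 157] [351 274] ((440.5333557128906, -251.14768981933594), (109.57730102539062, 49.55086898803711), 14.689299583435059)
outline [290 151] [356 278] ((439.8306884765625, -251.22244262695312), (121.42529296875, 60.36503982543945), 14.592599868774414)
```

Emit:
send_rows:
  commands:
    - [[0.04, 0.0042, -0.0005], [0.007, -0.004, 0]]
    - [[0.08, 0.0042, -0.0005], [0.007, -0.004, 0]]
    - [[0.11, 0.0042, -0.0005], [0.007, -0.004, 0]]
    - [[0.127, 0.0042, -0.0005], [0.007, -0.004, 0]]
    - [[0.13, 0.0042, -0.0005], [0.007, -0.004, 0]]

```text
clock: 7.7
eef_pos: [0.4829, -0.0369, 0.0165]
ee_rot: [[-0.005, -0.0, -1.0], [-0.001, -1.0, 0.0], [-1.0, 0.001, 0.005]]
wrist_force: [0.2, -0.5, 0.3]
opening: 0.088
```

```bash
python3 go.py .4843 -.0375 .003 -90
```

```text
shift [ 0.0135  0.0006 -0.0014] turn [-0.     0.005 -0.001] clock 7.7 q [-0.1   0.58  2.03 -0.    0.53  1.47]
```

Emit:
send_rows:
  commands:
    - [[0.0135, 0.0006, -0.0014], [0, 0.005, 0]]
    - [[0.0135, 0.0006, -0.0014], [0, 0.005, 0]]

```text
clock: 7.9
eef_pos: [0.4837, -0.0378, 0.0025]
ee_rot: [[-0.001, -0.0, -1.0], [-0.001, -1.0, 0.0], [-1.0, 0.001, 0.001]]
wrist_force: [-0.2, 0.4, 0.1]
opening: 0.0879
```

Emit:
send_rows:
  commands:
    - [[0, 0, 0], [0, 0, 0]]
    - [[0, 0, 0], [0, 0, 0]]
    - [[0, 0, 0], [0, 0, 0]]
    - [[0, 0, 0], [0, 0, 0]]
    - [[0, 0, 0], [0, 0, 0]]
  jaw: 0
  squeeze: 25

```text
clock: 8.4
eef_pos: [0.4839, -0.0378, 0.0029]
ee_rot: [[-0.0, -0.0, -1.0], [-0.001, -1.0, 0.0], [-1.0, 0.001, 0.0]]
wrist_force: [0.1, 0.8, 0.9]
opening: 0.0516
```

Emit:
send_rows:
  commands:
    - [[0, 0, 0], [0, 0, 0]]
    - [[-0.03, 0, 0], [0, 0, 0]]
    - [[-0.06, 0, 0], [0, 0, 0]]
    - [[-0.1, 0, 0], [0, 0, 0]]
    - [[-0.1, 0, 0], [0, 0, 0]]

```text
clock: 8.9
eef_pos: [0.4869, -0.0379, 0.1068]
ee_rot: [[0.007, -0.0, -1.0], [-0.002, -1.0, 0.0], [-1.0, 0.002, -0.007]]
wrist_force: [0.5, 0.8, -1.2]
opening: 0.0504
```

```bash
python3 go.py .4977 -.3312 .11 -90
```

```text
shift [-0.0026  0.2933 -0.0109] turn [-0.    -0.007 -0.002] clock 8.9 q [-0.1   0.4   2.01 -0.    0.72  1.47]
```

Emit:
send_rows:
  commands:
    - [[-0.002, 0.293, -0.011], [0, -0.007, 0]]
    - [[-0.002, 0.293, -0.011], [0, -0.007, 0]]
    - [[-0.002, 0.293, -0.011], [0, -0.007, 0]]
    - [[-0.002, 0.293, -0.011], [0, -0.007, 0]]
    - [[-0.002, 0.293, -0.011], [0, -0.007, 0]]

```text
clock: 9.4
eef_pos: [0.4949, -0.289, 0.1073]
ee_rot: [[-0.001, -0.0, -1.0], [-0.001, -1.0, 0.0], [-1.0, 0.001, 0.001]]
wrist_force: [0.6, 0.3, -0.8]
opening: 0.0506
```

Emit:
send_rows:
  commands:
    - [[0, 0.046, -0.002], [0, 0, 0]]
    - [[0.02, 0.046, -0.002], [0, 0, 0]]
    - [[0.05, 0.046, -0.002], [0, 0, 0]]
    - [[0.075, 0.046, -0.002], [0, 0, 0]]
    - [[0.075, 0.046, -0.002], [0, 0, 0]]

```text
clock: 9.9
eef_pos: [0.4937, -0.3332, 0.028]
ee_rot: [[-0.008, -0.001, -1.0], [0.004, -1.0, 0.001], [-1.0, -0.004, 0.008]]
wrist_force: [0.6, 1.6, -0.8]
opening: 0.0506
```

```bash
python3 go.py .4977 -.3312 .0135 -90
```

```text
shift [ 0.0145 -0.0019 -0.0041] turn [-0.001  0.008  0.004] clock 9.9 q [-0.61  0.66  1.78 -0.    0.71  0.96]
```

Emit:
send_rows:
  commands:
    - [[0.008, -0.002, -0.004], [0, 0.008, 0.004]]
    - [[0.0145, -0.002, -0.004], [0, 0.008, 0.004]]
    - [[0.0145, -0.002, -0.004], [0, 0.008, 0.004]]

```text
clock: 10.2
eef_pos: [0.4977, -0.3308, 0.0133]
ee_rot: [[0.0, -0.0, -1.0], [-0.0, -1.0, 0.0], [-1.0, 0.0, -0.0]]
wrist_force: [0.5, 0.3, -1.0]
opening: 0.0503
```

```bash
python3 go.py .4977 -.3312 .013 -90;  python3 -c "
from plant import r; print(r.observe()['eef_pos'],r.observe()['wrist_force'])"
```

```text
shift [ 0.0003  0.0004 -0.    ] turn [-0. -0. -0.] clock 10.2 q [-0.61  0.68  1.78 -0.    0.68  0.96]
[ 0.49769924 -0.33075857  0.01325097] [ 0.51003462  0.34184346 -0.99815314]
```

Emit:
send_rows:
  commands:
    - [[0.0015, 0.0004, 0], [0, 0, 0]]
    - [[0.002, 0.0004, 0], [0, 0, 0]]

```text
clock: 10.4
eef_pos: [0.4983, -0.3314, 0.0124]
ee_rot: [[0.001, 0.0, -1.0], [-0.001, -1.0, -0.0], [-1.0, 0.001, -0.001]]
wrist_force: [-1.9, 2.5, 7.7]
opening: 0.0505
```

Emit:
send_rows:
  commands:
    - [[0, 0, 0], [0, 0, 0]]
    - [[0, 0, 0], [0, 0, 0]]
    - [[0, 0, 0], [0, 0, 0]]
    - [[-0.001, 0, 0], [0, 0, 0]]
    - [[-0.02, 0, 0], [0, 0, 0]]
  jaw: 75

```text
clock: 10.9
eef_pos: [0.4968, -0.3304, 0.0307]
ee_rot: [[-0.002, -0.0, -1.0], [0.002, -1.0, 0.0], [-1.0, -0.002, 0.002]]
wrist_force: [0.2, -0.6, -0.5]
opening: 0.0662
```

Emit:
send_rows:
  commands:
    - [[-0.04, 0, 0], [0, 0, 0]]
    - [[-0.08, 0, 0], [0, 0, 0]]
    - [[-0.12, 0, 0], [0, 0, 0]]
    - [[-0.15, 0, 0], [0, 0, 0]]

```text
clock: 11.3
eef_pos: [0.4976, -0.331, 0.1833]
ee_rot: [[-0.0, -0.0, -1.0], [0.0, -1.0, 0.0], [-1.0, -0.0, 0.0]]
wrist_force: [0.1, -0.5, -1.0]
opening: 0.0659
```

```bash
python3 look.py w6 .016 .025 .35 .6 -.4 -.2; python3 go.py .482 -.134 .18 -90
```

```text
tcp [ 0.4976 -0.331   0.1833] F [ 0.1 -0.5 -1. ] open 0.0659
px [244. 273.] z med/95% [25.1 26.4] ray [array([ 442.7, -252.7]), array([99.5, 46.9]), np.float64(14.8)] cloud [array([ 489. , -267.7]), array([ 73.5, 195.5]), np.float64(73.3)]
px [324. 218.] z med/95% [23.9 25.8] ray [array([ 498.7, -331.5]), array([51.8, 50.6]), np.float64(0.0)] cloud [array([ 518.6, -339. ]), array([52.1, 94.8]), np.float64(69.8)]
px [369. 113.] z med/95% [19.2 20.5] ray [array([ 591.2, -370. ]), array([56., 16.]), np.float64(89.8)] cloud [array([ 591.6, -370.7]), array([57.1, 16.2]), np.float64(89.6)]
shift [ 0.007  -0.1984  0.0177] turn [ 0.    -0.005 -0.004] clock 11.35 q [-0.61  0.43  1.72  0.    0.99  0.96]
```

Emit:
send_rows:
  commands:
    - [[0.007, -0.198, 0.018], [0, 0, 0]]
    - [[0.007, -0.198, 0.018], [0, 0, 0]]
    - [[0.007, -0.198, 0.018], [0, 0, 0]]
    - [[0.007, -0.198, 0.018], [0, 0, 0]]
    - [[0.007, -0.198, 0.018], [0, 0, 0]]

```text
clock: 11.85
eef_pos: [0.4802, -0.1301, 0.1797]
ee_rot: [[0.003, 0.004, -1.0], [-0.002, -1.0, -0.004], [-1.0, 0.002, -0.003]]
wrist_force: [0.0, -1.4, 0.4]
opening: 0.066
```

```bash
python3 look.py w7 .05 .062 .4 .6 -.2 -.07;python3 look.py w7 .004 .008 .4 .6 -.2 -.07; python3 go.py .482 -.134 .03 -90
```

```text
tcp [ 0.4802 -0.1301  0.1797] F [ 0.  -1.4  0.4] open 0.066
tcp [ 0.4813 -0.1322  0.18  ] F [ 0.  -0.5  0.7] open 0.0654
px [322. 291.] z med/95% [13.8 15.7] ray [array([ 410.1, -132.3]), array([25.8, 51.5]), np.float64(0.2)] cloud [array([ 473.7, -119.9]), array([156.6,  49.8]), np.float64(9.7)]
px [326. 222.] z med/95% [45.  61.9] ray [array([ 476.8, -135.7]), array([29.4, 22.2]), np.float64(0.2)] cloud [array([ 513.2, -138.1]), array([20.4, 82.2]), np.float64(85.3)]
px [338.  84.] z med/95% [43.  57.4] ray [array([ 602.7, -145.5]), array([33.4, 11.1]), np.float64(87.2)] cloud [array([ 597.7, -143.5]), array([28.9,  4.6]), np.float64(89.6)]
shift [ 0.1502 -0.0003  0.0008] turn [ 0.003 -0.006 -0.004] clock 11.95 q [-0.29  0.3   1.94 -0.    0.9   1.28]
```

View pics/w7.png

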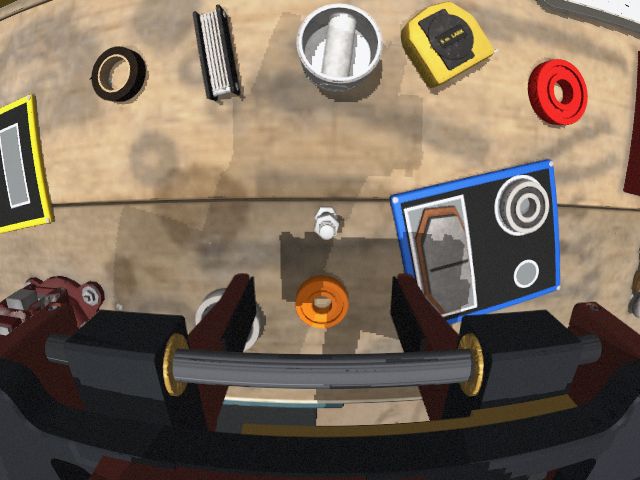

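Run:
```python
from h import *
import pickle
o,im,d=pickle.load(open("w7.pkl","rb"));P=cloud("wrist",d,o)
near=(abs(P[...,0]-.482)<.03)&(abs(P[...,1]+.135)<.03)
for a,b in((.057,.066),(.04,.05),(.002,.01)):
    m=near&(P[...,2]>a)&(P[...,2]<b); q=P[m]; v,u=np.nonzero(m); print(a,len(q),np.median(q,0).round(4),q.min(0).round(4),q.max(0).round(4),u.mean(),v.mean())
print(plane("wrist",np.array([326.,328]),np.array([231.,231]),.062,o))
```

```text
0.057 195 [ 0.4825 -0.1351  0.0611] [ 0.4766 -0.1422  0.0572] [ 0.4878 -0.1295  0.0626] 326.3538461538462 230.92307692307693
0.04 238 [ 0.4867 -0.136   0.0447] [ 0.4724 -0.1452  0.0403] [ 0.4924 -0.1253  0.0497] 326.281512605042 222.5420168067227
0.002 147 [ 0.4877 -0.1347  0.007 ] [ 0.4779 -0.1597  0.002 ] [ 0.511  -0.1104  0.01  ] 325.4421768707483 210.41496598639455
[[ 0.48272284 -0.13502422  0.062     ]
 [ 0.48272822 -0.13658197  0.062     ]]
```

Emit:
send_rows:
  commands:
    - [[0.04, 0.003, -0.001], [0.003, -0.006, 0]]
    - [[0.08, 0.003, -0.001], [0.003, -0.006, 0]]
    - [[0.12, 0.003, -0.001], [0.003, -0.006, 0]]
    - [[0.145, 0.003, -0.001], [0.003, -0.006, 0]]
    - [[0.15, 0.003, -0.001], [0.003, -0.006, 0]]

```text
clock: 12.45
eef_pos: [0.4821, -0.1383, 0.0274]
ee_rot: [[-0.005, -0.002, -1.0], [-0.003, -1.0, 0.002], [-1.0, 0.003, 0.005]]
wrist_force: [-0.4, -0.2, -0.4]
opening: 0.0656
```

```bash
python3 go.py .4823 -.1355 .015 -90
```

```text
shift [ 0.0124 -0.0028 -0.0003] turn [-0.002  0.005 -0.003] clock 12.45 q [-0.3   0.57  2.   -0.01  0.58  1.28]
```

Emit:
send_rows:
  commands:
    - [[0.0124, -0.0028, -0.0003], [-0.002, 0.005, -0.003]]
    - [[0.0124, -0.0028, -0.0003], [-0.002, 0.005, -0.003]]

```text
clock: 12.65
eef_pos: [0.4819, -0.1363, 0.0144]
ee_rot: [[-0.001, -0.002, -1.0], [0.001, -1.0, 0.002], [-1.0, -0.001, 0.001]]
wrist_force: [-0.6, 0.6, -0.5]
opening: 0.0657
```

Emit:
send_rows:
  commands:
    - [[0, 0, 0], [0, 0, 0]]
    - [[0, 0, 0], [0, 0, 0]]
    - [[0, 0, 0], [0, 0, 0]]
    - [[0, 0, 0], [0, 0, 0]]
    - [[0, 0, 0], [0, 0, 0]]
  jaw: 0
  squeeze: 20

```text
clock: 13.15
eef_pos: [0.4822, -0.1364, 0.0148]
ee_rot: [[-0.001, -0.002, -1.0], [0.001, -1.0, 0.002], [-1.0, -0.001, 0.001]]
wrist_force: [0.9, -0.5, -0.1]
opening: 0.0296
```

Emit:
send_rows:
  commands:
    - [[0, 0, 0], [0, 0, 0]]
    - [[0, 0, 0], [0, 0, 0]]
    - [[-0.02, 0, 0], [0, 0, 0]]
    - [[-0.05, 0, 0], [0, 0, 0]]
    - [[-0.05, 0, 0], [0, 0, 0]]

```text
clock: 13.65
eef_pos: [0.4843, -0.137, 0.0674]
ee_rot: [[0.004, -0.001, -1.0], [-0.001, -1.0, 0.001], [-1.0, 0.001, -0.004]]
wrist_force: [1.0, 0.2, -1.3]
opening: 0.0206
```

```bash
python3 look.py w8 .04 .11 .4 .6 -.2 -.07;  python3 go.py .4247 -.350 .08 -90
```

```text
tcp [ 0.4843 -0.137   0.0674] F [ 1.   0.2 -1.3] open 0.0206
px [309. 288.] z med/95% [60.6 78.5] ray [array([ 507.1, -133.1]), array([16.5, 19.5]), np.float64(25.6)] cloud [array([ 516.6, -128.5]), array([80. , 27.5]), np.float64(7.6)]
px [337.  54.] z med/95% [52.2 58.1] ray [array([ 584.7, -142. ]), array([ 5.1, 18.1]), np.float64(0.6)] cloud [array([ 584.5, -136.6]), array([24.2, 46.9]), np.float64(63.1)]
shift [-0.014   0.2134  0.0584] turn [-0.001 -0.003 -0.   ] clock 13.7 q [-0.3   0.5   1.99  0.    0.65  1.27]
```

View pics/w8.png

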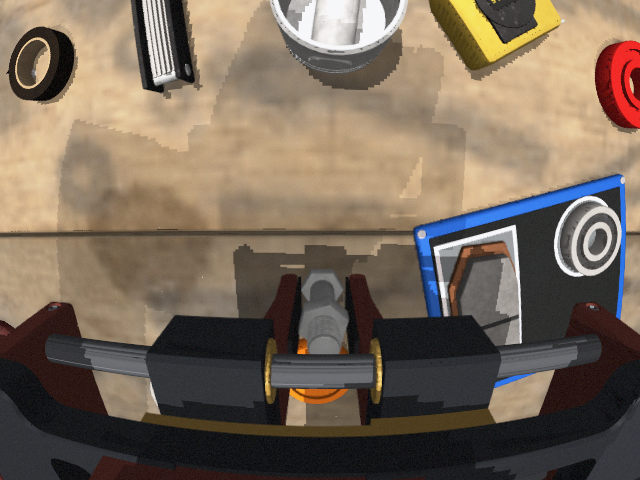

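Emit:
send_rows:
  commands:
    - [[-0.014, 0.213, 0.058], [0, -0.003, 0]]
    - [[-0.014, 0.213, 0.058], [0, -0.003, 0]]
    - [[-0.014, 0.213, 0.058], [0, -0.003, 0]]
    - [[-0.014, 0.213, 0.058], [0, -0.003, 0]]
    - [[-0.014, 0.213, 0.058], [0, -0.003, 0]]

```text
clock: 14.2
eef_pos: [0.4238, -0.353, 0.0791]
ee_rot: [[-0.0, -0.004, -1.0], [-0.001, -1.0, 0.004], [-1.0, 0.001, 0.0]]
wrist_force: [0.3, 0.3, -0.6]
opening: 0.0209
```

```bash
python3 go.py .4247 -.350 .04 -90
```

```text
shift [ 0.0391 -0.0031 -0.0009] turn [-0.004  0.    -0.001] clock 14.2 q [-0.72  0.53  1.88 -0.    0.74  0.86]
```

Emit:
send_rows:
  commands:
    - [[0.01, -0.003, -0.001], [-0.004, 0, 0]]
    - [[0.025, -0.003, -0.001], [-0.004, 0, 0]]
    - [[0.039, -0.003, -0.001], [-0.004, 0, 0]]
    - [[0.045, -0.003, -0.001], [-0.004, 0, 0]]
    - [[0.045, -0.003, -0.001], [-0.004, 0, 0]]

```text
clock: 14.7
eef_pos: [0.4242, -0.3482, 0.0323]
ee_rot: [[-0.003, 0.002, -1.0], [0.001, -1.0, -0.002], [-1.0, -0.001, 0.003]]
wrist_force: [-0.6, 0.4, -0.3]
opening: 0.0207
```

```bash
python3 go.py .4247 -.350 .0258 -90
```

```text
shift [ 0.0065  0.0018 -0.0005] turn [0.002 0.003 0.001] clock 14.7 q [-0.71  0.6   1.89 -0.    0.65  0.86]
```

Emit:
send_rows:
  commands:
    - [[0.0065, 0.0018, -0.0005], [0.002, 0.003, 0.001]]
    - [[0.0065, 0.0018, -0.0005], [0.002, 0.003, 0.001]]
    - [[0.0065, 0.0018, -0.0005], [0.002, 0.003, 0.001]]

```text
clock: 15.0
eef_pos: [0.4249, -0.3499, 0.0259]
ee_rot: [[0.0, -0.0, -1.0], [0.0, -1.0, 0.0], [-1.0, -0.0, -0.0]]
wrist_force: [-0.9, -0.5, -1.0]
opening: 0.0206
```

```bash
python3 go.py .4247 -.350 .0248 -90; python3 -c "
from plant import r; print(r.observe()['eef_pos'],r.observe()['wrist_force'])"
```

```text
shift [0.0011 0.0001 0.0002] turn [-0. -0.  0.] clock 15.0 q [-0.71  0.62  1.89  0.    0.63  0.86]
[ 0.42487795 -0.34992551  0.02588105] [-0.94356286 -0.4885453  -0.97850484]
```

Emit:
send_rows:
  commands:
    - [[0.0011, 0, 0], [0, 0, 0]]
    - [[0.0016, 0, 0], [0, 0, 0]]

```text
clock: 15.2
eef_pos: [0.4252, -0.3501, 0.0249]
ee_rot: [[0.001, -0.0, -1.0], [-0.0, -1.0, 0.0], [-1.0, 0.0, -0.001]]
wrist_force: [-0.6, 1.0, 8.2]
opening: 0.021
```

Emit:
send_rows:
  commands:
    - [[0, 0, 0], [0, 0, 0]]
    - [[0, 0, 0], [0, 0, 0]]
    - [[0, 0, 0], [0, 0, 0]]
    - [[-0.001, 0, 0], [0, 0, 0]]
    - [[-0.01, 0, 0], [0, 0, 0]]
  jaw: 60

```text
clock: 15.7
eef_pos: [0.4246, -0.3496, 0.0344]
ee_rot: [[-0.001, -0.0, -1.0], [0.001, -1.0, 0.0], [-1.0, -0.001, 0.001]]
wrist_force: [0.3, 0.3, 0.6]
opening: 0.0523
```

Emit:
send_rows:
  commands:
    - [[-0.03, 0, 0], [0, 0, 0]]
    - [[-0.07, 0, 0], [0, 0, 0]]
    - [[-0.12, 0, 0], [0, 0, 0]]
    - [[-0.15, 0, 0], [0, 0, 0]]

```text
clock: 16.1
eef_pos: [0.4255, -0.3505, 0.1884]
ee_rot: [[0.002, -0.0, -1.0], [-0.002, -1.0, 0.0], [-1.0, 0.002, -0.002]]
wrist_force: [0.9, -0.3, -0.6]
opening: 0.0528
```

```bash
python3 look.py w9 .016 .055 .35 .6 -.4 -.2; python3 go.py .60 -.144 .18 -120
python3 - <<'E'
from h import *
import pickle
o,im,d=pickle.load(open("w9.pkl","rb"));P=cloud("wrist",d,o)
near=(abs(P[...,0]-.425)<.035)&(abs(P[...,1]+.35)<.035)
for a,b in((.067,.076),(.048,.058),(.013,.02)):
    q=P[near&(P[...,2]>a)&(P[...,2]<b)]; print(a,len(q),np.median(q,0).round(4) if len(q) else "")
E
```

```text
tcp [ 0.4255 -0.3505  0.1884] F [ 0.9 -0.3 -0.6] open 0.0528
px [321. 224.] z med/95% [55.  71.9] ray [array([ 427.7, -349.3]), array([19.3, 27.3]), np.float64(85.2)] cloud [array([ 458.6, -351.1]), array([20.3, 81.8]), np.float64(86.4)]
px [219. 203.] z med/95% [25.2 26.5] ray [array([ 446.3, -263. ]), array([90.2, 43.7]), np.float64(15.6)] cloud [array([ 441.9, -289.3]), array([103. , 132.4]), np.float64(5.6)]
px [301. 138.] z med/95% [24.1 25.8] ray [array([ 498.3, -333.4]), array([45.8, 46.3]), np.float64(89.3)] cloud [array([ 498.1, -331.6]), array([50.6, 51.2]), np.float64(89.8)]
px [347.  36.] z med/95% [19.1 20.5] ray [array([ 581.4, -368.7]), array([15.4, 51.4]), np.float64(0.1)] cloud [array([ 561.2, -351.9]), array([ 51.7, 111.8]), np.float64(63.6)]
shift [ 0.0123 -0.2081 -0.1725] turn [ 0.523 -0.008 -0.004] clock 16.15 q [-0.71  0.35  1.82  0.    0.96  0.86]
0.067 217 [ 0.4253 -0.3492  0.0711]
0.048 222 [ 0.43   -0.3491  0.0544]
0.013 124 [ 0.4299 -0.3499  0.0173]
```

View pics/w9.png

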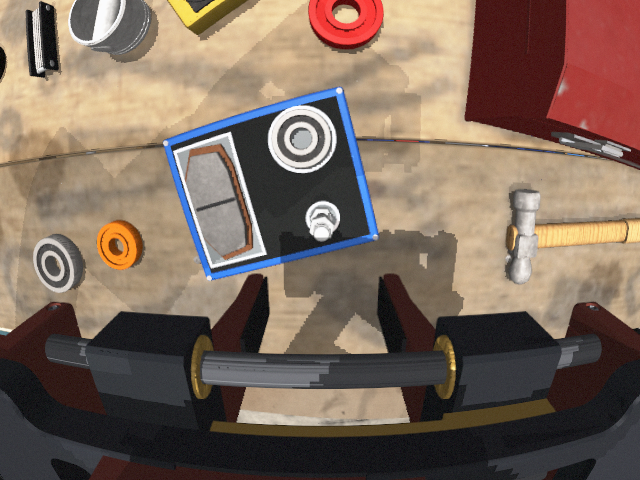

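Emit:
send_rows:
  commands:
    - [[0.012, -0.208, -0.172], [0.523, 0, 0]]
    - [[0.012, -0.208, -0.172], [0.523, 0, 0]]
    - [[0.012, -0.208, -0.172], [0.523, 0, 0]]
    - [[0.012, -0.208, -0.172], [0.523, 0, 0]]
    - [[0.012, -0.208, -0.172], [0.523, 0, 0]]
  jaw: 100

```text
clock: 16.65
eef_pos: [0.5796, -0.1671, 0.1813]
ee_rot: [[0.007, -0.503, -0.864], [-0.006, -0.864, 0.503], [-1.0, 0.001, -0.009]]
wrist_force: [1.1, -0.9, 0.5]
opening: 0.0865
```

```bash
python3 look.py w10 .05 .058 .5 .7 -.19 -.1; python3 go.py .63 -.144 .10 -120
python3 - <<'E'
from h import *
import pickle
o,im,d=pickle.load(open("w10.pkl","rb"));P=cloud("wrist",d,o)
m=(d>0)&(P[...,2]>.01)&(P[...,2]<.05)&(P[...,1]<-.19)&(P[...,1]>-.3)&(P[...,0]>.56)&(P[...,0]<.7); q=P[m]
print("tape left",q[q[:,1].argmax()],"near",q[q[:,0].argmin()])
E
```

```text
tcp [ 0.5796 -0.1671  0.1813] F [ 1.1 -0.9  0.5] open 0.0865
px [266. 191.] z med/95% [57.2 58.8] ray [array([ 630.4, -144.9]), array([65.3, 64.4]), np.float64(59.4)] cloud [array([ 636.2, -150.8]), array([65.5, 83.8]), np.float64(45.0)]
shift [ 0.0819 -0.0384 -0.0298] turn [ 0.002 -0.012  0.002] clock 16.7 q [-0.29  0.44  1.71 -0.    0.98  1.8 ]
tape left [ 0.65185159 -0.20277077  0.02965482] near [ 0.60529036 -0.22955507  0.0287116 ]
```

View pics/w10.png

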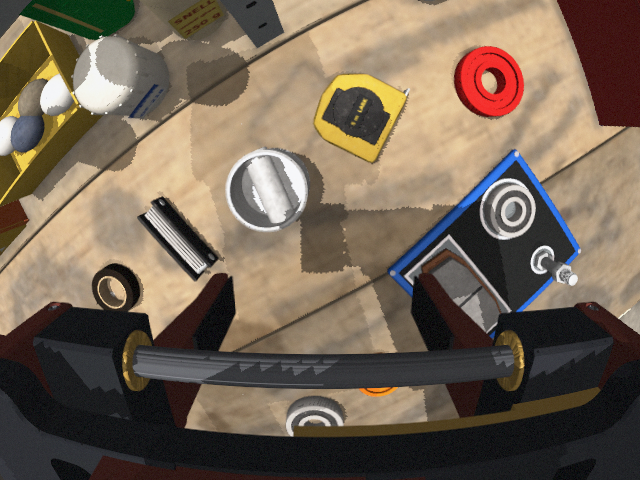

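Emit:
send_rows:
  commands:
    - [[0.02, -0.039, -0.031], [0.002, -0.01, 0]]
    - [[0.08, -0.039, -0.031], [0.002, -0.01, 0]]
    - [[0.08, -0.039, -0.031], [0.002, -0.01, 0]]
    - [[0.08, -0.039, -0.031], [0.002, -0.01, 0]]

```text
clock: 17.1
eef_pos: [0.6288, -0.1436, 0.0993]
ee_rot: [[-0.004, -0.499, -0.866], [0.002, -0.866, 0.499], [-1.0, -0.0, 0.005]]
wrist_force: [0.3, 0.2, -0.3]
opening: 0.0881
```

```bash
python3 go.py .6305 -.1447 .02 -120
```

```text
shift [ 0.0793  0.0002 -0.0024] turn [0.001 0.005 0.   ] clock 17.1 q [-0.24  0.6   1.65  0.    0.89  1.85]
```

Emit:
send_rows:
  commands:
    - [[0.03, 0, -0.0024], [0.001, 0.005, 0]]
    - [[0.06, 0, -0.0024], [0.001, 0.005, 0]]
    - [[0.079, 0, -0.0024], [0.001, 0.005, 0]]
    - [[0.079, 0, -0.0024], [0.001, 0.005, 0]]

```text
clock: 17.5
eef_pos: [0.6288, -0.1452, 0.0197]
ee_rot: [[-0.003, -0.501, -0.865], [0.001, -0.865, 0.501], [-1.0, 0.001, 0.003]]
wrist_force: [-0.4, 0.1, -0.1]
opening: 0.088
```

Emit:
send_rows:
  commands:
    - [[0, 0, 0], [0, 0, 0]]
    - [[0, 0, 0], [0, 0, 0]]
    - [[0, 0, 0], [0, 0, 0]]
    - [[0, 0, 0], [0, 0, 0]]
    - [[0, 0, 0], [0, 0, 0]]
  jaw: 0
  squeeze: 35

```text
clock: 18.0
eef_pos: [0.6299, -0.1456, 0.0216]
ee_rot: [[-0.0, -0.501, -0.865], [-0.0, -0.865, 0.501], [-1.0, 0.0, 0.0]]
wrist_force: [-2.2, 0.2, 8.3]
opening: 0.0653
```

Emit:
send_rows:
  commands:
    - [[0, 0, 0], [0, 0, 0]]
    - [[-0.03, 0, 0], [0, 0, 0]]
    - [[-0.06, 0, 0], [0, 0, 0]]
    - [[-0.1, 0, 0], [0, 0, 0]]
    - [[-0.1, 0, 0], [0, 0, 0]]

```text
clock: 18.5
eef_pos: [0.6333, -0.1464, 0.1271]
ee_rot: [[0.009, -0.501, -0.865], [-0.002, -0.865, 0.501], [-1.0, -0.002, -0.009]]
wrist_force: [0.8, -0.4, -3.0]
opening: 0.0652
```

```bash
python3 go.py .54 .313 .13 -90
```

```text
shift [-0.0048 -0.3508  0.3108] turn [-0.525 -0.009 -0.   ] clock 18.5 q [-0.25  0.57  1.64 -0.    0.93  1.85]
```

Emit:
send_rows:
  commands:
    - [[-0.005, -0.351, 0.311], [-0.525, -0.009, 0]]
    - [[-0.005, -0.351, 0.311], [-0.525, -0.009, 0]]
    - [[-0.005, -0.351, 0.311], [-0.525, -0.009, 0]]
    - [[-0.005, -0.351, 0.311], [-0.525, -0.009, 0]]
    - [[-0.005, -0.351, 0.311], [-0.525, -0.009, 0]]

```text
clock: 19.0
eef_pos: [0.5803, 0.1014, 0.1251]
ee_rot: [[-0.002, 0.002, -1.0], [-0.0, -1.0, -0.002], [-1.0, 0.0, 0.002]]
wrist_force: [-0.1, 0.4, -3.6]
opening: 0.0654
```

Emit:
send_rows:
  commands:
    - [[0, -0.214, 0.043], [0, 0, 0]]
    - [[0, -0.214, 0.043], [0, 0, 0]]
    - [[0, -0.214, 0.043], [0, 0, 0]]
    - [[0, -0.214, 0.043], [0, 0, 0]]
    - [[0, -0.214, 0.043], [0, 0, 0]]

```text
clock: 19.5
eef_pos: [0.5349, 0.319, 0.124]
ee_rot: [[-0.003, 0.005, -1.0], [-0.0, -1.0, -0.005], [-1.0, 0.0, 0.003]]
wrist_force: [-0.1, -0.3, -3.0]
opening: 0.065
```

```bash
cat > yb.py <<'E'
import sys,pickle
from h import *
n=sys.argv[1]; o=r.observe(); im,d=r.get_image("wrist"); cv2.imwrite(f"pics/{n}.png",im); pickle.dump((o,im,d),open(n+".pkl","wb"))
hsv=cv2.cvtColor(im,cv2.COLOR_BGR2HSV);H,S,V=[hsv[...,i].astype(int) for i in range(3)]
m=((H>22)&(H<38)&(S>120)&(V>60)).astype(np.uint8)
c=max(cv2.findContours(m,0,1)[0],key=cv2.contourArea)[:,0]
print("frame",c.min(0),c.max(0),cv2.minAreaRect((plane("wrist",c[:,0],c[:,1],.01,o)[:,:2]*1000).astype(np.float32)))
for c in cv2.findContours(((V>110)&(S<60)).astype(np.uint8),0,1)[0]:
    if cv2.contourArea(c)>800: c=c[:,0]; print(c.mean(0).round(),cv2.minAreaRect((plane("wrist",c[:,0],c[:,1],.01,o)[:,:2]*1000).astype(np.float32)))
E
python3 yb.py w11; python3 go.py .5395 .3128 .035 -90
```

```text
frame [256 119] [488 302] ((543.4361572265625, 272.78802490234375), (148.61732482910156, 177.82777404785156), 7.163872241973877)
[174. 303.] ((470.5619812011719, 447.1012268066406), (56.85995864868164, 43.897613525390625), 66.39801788330078)
[323. 308.] ((474.56573486328125, 318.7410888671875), (98.12739562988281, 139.9386749267578), 0.30654704570770264)
[ 85. 258.] ((507.4375, 537.4095458984375), (114.71476745605469, 125.26129150390625), 22.581384658813477)
[323. 227.] ((544.537841796875, 323.98284912109375), (58.06499481201172, 97.35169982910156), 11.83203411102295)
[438. 214.] ((548.5140991210938, 227.62240600585938), (95.4451675415039, 38.949913024902344), 7.0153961181640625)
[ 17. 163.] ((608.2891235351562, 621.7921142578125), (49.43867111206055, 76.45484924316406), 89.89894104003906)
[80. 82.] ((667.00732421875, 541.7466430664062), (100.88738250732422, 65.38945007324219), 86.2571792602539)
[454.  74.] ((672.22705078125, 205.639892578125), (90.38028717041016, 190.4852294921875), 6.793153762817383)
shift [ 0.089   0.0077 -0.0049] turn [0.006 0.002 0.001] clock 19.55 q [0.52 0.54 1.7  0.   0.91 2.08]
```

View pics/w11.png

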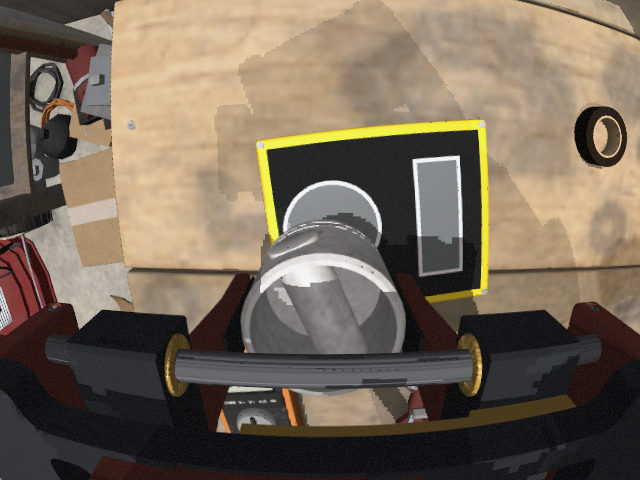

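Emit:
send_rows:
  commands:
    - [[0.02, 0.007, -0.004], [0.006, 0.002, 0]]
    - [[0.05, 0.007, -0.004], [0.006, 0.002, 0]]
    - [[0.075, 0.007, -0.004], [0.006, 0.002, 0]]
    - [[0.083, 0.007, -0.004], [0.006, 0.002, 0]]
    - [[0.083, 0.007, -0.004], [0.006, 0.002, 0]]

```text
clock: 20.05
eef_pos: [0.5373, 0.3124, 0.0392]
ee_rot: [[-0.004, 0.0, -1.0], [-0.001, -1.0, -0.0], [-1.0, 0.001, 0.004]]
wrist_force: [0.4, -0.2, -2.6]
opening: 0.0653
```

```bash
python3 go.py .539 .3126 .0325 -90
```

```text
shift [ 0.0067 -0.0002 -0.0017] turn [ 0.     0.004 -0.001] clock 20.05 q [0.51 0.66 1.72 0.   0.76 2.08]
```

Emit:
send_rows:
  commands:
    - [[0.0067, 0, -0.0017], [0, 0.004, 0]]
    - [[0.0067, 0, -0.0017], [0, 0.004, 0]]
    - [[0.0067, 0, -0.0017], [0, 0.004, 0]]

```text
clock: 20.35
eef_pos: [0.5395, 0.3125, 0.0332]
ee_rot: [[0.001, -0.0, -1.0], [-0.001, -1.0, 0.0], [-1.0, 0.001, -0.001]]
wrist_force: [-0.0, -0.2, -3.0]
opening: 0.065
```

```bash
python3 go.py .539 .3126 .0315 -90; python3 -c "
from plant import r; print(r.observe()['eef_pos'],r.observe()['wrist_force'])"
```

```text
shift [ 0.0017 -0.0001  0.0005] turn [-0.    -0.001 -0.001] clock 20.35 q [ 0.51  0.67  1.72 -0.    0.74  2.08]
[0.53947913 0.31249225 0.03319437] [-0.04409252 -0.16368832 -2.99334758]
```

Emit:
send_rows:
  commands:
    - [[0.0017, 0, 0.0003], [0, 0, 0]]
    - [[0.0024, 0, 0.0003], [0, 0, 0]]

```text
clock: 20.55
eef_pos: [0.5397, 0.3127, 0.0316]
ee_rot: [[0.002, -0.0, -1.0], [-0.0, -1.0, 0.0], [-1.0, 0.0, -0.002]]
wrist_force: [-3.2, -1.7, 7.7]
opening: 0.0652
```

Emit:
send_rows:
  commands:
    - [[0, 0, 0], [0, 0, 0]]
    - [[0, 0, 0], [0, 0, 0]]
    - [[0, 0, 0], [0, 0, 0]]
    - [[-0.001, 0, 0], [0, 0, 0]]
    - [[-0.01, 0, 0], [0, 0, 0]]
  jaw: 100

```text
clock: 21.05
eef_pos: [0.5389, 0.3123, 0.041]
ee_rot: [[0.001, -0.0, -1.0], [-0.001, -1.0, 0.0], [-1.0, 0.001, -0.001]]
wrist_force: [-0.4, -0.3, -0.2]
opening: 0.088
```

Emit:
send_rows:
  commands:
    - [[-0.03, 0, 0], [0, 0, 0]]
    - [[-0.07, 0, 0], [0, 0, 0]]
    - [[-0.12, 0, 0], [0, 0, 0]]
    - [[-0.14, 0, 0], [0, 0, 0]]

```text
clock: 21.45
eef_pos: [0.5408, 0.3136, 0.1865]
ee_rot: [[0.007, -0.0, -1.0], [0.002, -1.0, 0.0], [-1.0, -0.002, -0.007]]
wrist_force: [0.2, -0.1, 0.1]
opening: 0.0878
```

```bash
python3 look.py w12 .055 .068 .45 .62 .2 .4; python3 go.py .61 -.035 .17 -80
```

```text
tcp [0.5408 0.3136 0.1865] F [ 0.2 -0.1  0.1] open 0.0878
px [324. 232.] z med/95% [66.3 68.6] ray [array([540.6, 312.7]), array([66.5, 63.8]), np.float64(0.0)] cloud [array([554.9, 320.4]), array([99.9, 65.4]), np.float64(26.4)]
shift [ 0.0177  0.3492 -0.0681] turn [-0.175 -0.01   0.003] clock 21.5 q [ 0.51  0.46  1.66 -0.    1.01  2.08]
```

Emit:
send_rows:
  commands:
    - [[0.018, 0.349, -0.068], [-0.175, -0.01, 0]]
    - [[0.018, 0.349, -0.068], [-0.175, -0.01, 0]]
    - [[0.018, 0.349, -0.068], [-0.175, -0.01, 0]]
    - [[0.018, 0.349, -0.068], [-0.175, -0.01, 0]]
    - [[0.018, 0.349, -0.068], [-0.175, -0.01, 0]]

```text
clock: 22.0
eef_pos: [0.5883, 0.0684, 0.1731]
ee_rot: [[-0.001, 0.174, -0.985], [0.003, -0.985, -0.174], [-1.0, -0.003, 0.0]]
wrist_force: [-0.1, 0.1, 0.3]
opening: 0.088
```

Emit:
send_rows:
  commands:
    - [[0, 0.107, -0.002], [0, 0, 0]]
    - [[0, 0.107, -0.002], [0, 0, 0]]
    - [[0, 0.107, -0.002], [0, 0, 0]]
    - [[0, 0.107, -0.002], [0, 0, 0]]

```text
clock: 22.4
eef_pos: [0.6088, -0.0382, 0.1725]
ee_rot: [[-0.001, 0.171, -0.985], [0.003, -0.985, -0.171], [-1.0, -0.003, 0.001]]
wrist_force: [0.4, -0.6, -0.1]
opening: 0.0877
```

```bash
python3 look.py w13 .008 .022 .55 .72 -.1 .03; python3 go.py .635 -.035 .1 -80
```

```text
tcp [ 0.6088 -0.0382  0.1725] F [ 0.4 -0.6 -0.1] open 0.0877
px [326. 191.] z med/95% [19.6 26.5] ray [array([634.9, -36.1]), array([85.7, 26.7]), np.float64(10.4)] cloud [array([638.1, -35.8]), array([90.7, 27.3]), np.float64(10.9)]
shift [ 0.0725  0.0032 -0.0265] turn [-0.001  0.001  0.003] clock 22.45 q [-0.08  0.46  1.7   0.    0.98  1.31]
```

View pics/w13.png

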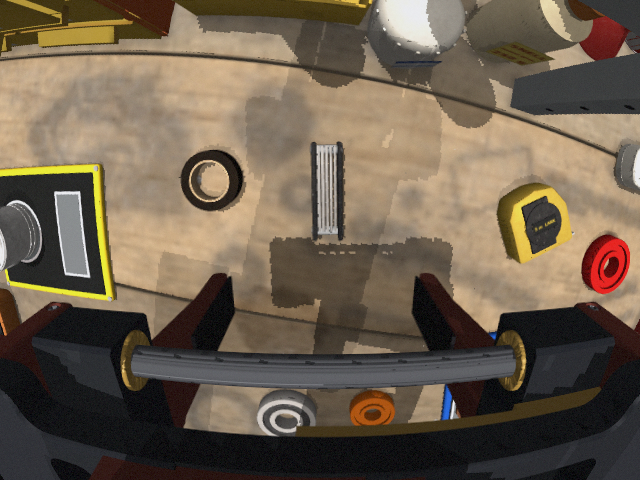

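Emit:
send_rows:
  commands:
    - [[0.02, 0.003, -0.0265], [-0.006, 0, 0]]
    - [[0.06, 0.003, -0.0265], [-0.006, 0, 0]]
    - [[0.1, 0.003, -0.0265], [-0.006, 0, 0]]
    - [[0.14, 0.003, -0.0265], [-0.006, 0, 0]]
    - [[0.15, 0.003, -0.0265], [-0.006, 0, 0]]
  jaw: 75

```text
clock: 22.95
eef_pos: [0.6313, -0.032, 0.0183]
ee_rot: [[-0.009, 0.181, -0.983], [0.004, -0.983, -0.181], [-1.0, -0.006, 0.008]]
wrist_force: [-0.0, 1.1, -0.3]
opening: 0.0658
```

```bash
python3 go.py .635 -.036 .004 -79.6
```

```text
shift [ 0.0142  0.0047 -0.003 ] turn [0.001 0.008 0.006] clock 22.95 q [-0.07  0.71  1.7   0.01  0.74  1.31]
```

Emit:
send_rows:
  commands:
    - [[0.0142, 0.0047, -0.003], [0.001, 0.008, 0.006]]
    - [[0.0142, 0.0047, -0.003], [0.001, 0.008, 0.006]]

```text
clock: 23.15
eef_pos: [0.6337, -0.0345, 0.003]
ee_rot: [[-0.003, 0.182, -0.983], [-0.0, -0.983, -0.182], [-1.0, -0.001, 0.003]]
wrist_force: [-0.0, 0.6, 0.3]
opening: 0.0657
```

Emit:
send_rows:
  commands:
    - [[0, 0, 0], [0, 0, 0]]
    - [[0, 0, 0], [0, 0, 0]]
    - [[0, 0, 0], [0, 0, 0]]
    - [[0, 0, 0], [0, 0, 0]]
    - [[0, 0, 0], [0, 0, 0]]
  jaw: 0
  squeeze: 25

```text
clock: 23.65
eef_pos: [0.634, -0.0346, 0.0036]
ee_rot: [[-0.002, 0.182, -0.983], [-0.0, -0.983, -0.182], [-1.0, -0.0, 0.002]]
wrist_force: [0.8, 0.0, -0.9]
opening: 0.0291
```

Emit:
send_rows:
  commands:
    - [[0, 0, 0], [0, 0, 0]]
    - [[0, 0, 0], [0, 0, 0]]
    - [[-0.03, 0, 0], [0, 0, 0]]
    - [[-0.08, 0, 0], [0, 0, 0]]
    - [[-0.08, 0, 0], [0, 0, 0]]

```text
clock: 24.15
eef_pos: [0.6384, -0.0349, 0.0894]
ee_rot: [[0.007, 0.182, -0.983], [-0.001, -0.983, -0.182], [-1.0, 0.002, -0.007]]
wrist_force: [1.5, -0.2, -0.3]
opening: 0.0256
```

```bash
python3 go.py .549 .228 .1 -82.9
```

```text
shift [-0.0114 -0.2747  0.0401] turn [ 0.059 -0.007 -0.002] clock 24.15 q [-0.07  0.61  1.68 -0.    0.85  1.32]
```

Emit:
send_rows:
  commands:
    - [[-0.011, -0.2747, 0.041], [0.059, -0.007, 0]]
    - [[-0.011, -0.2747, 0.041], [0.059, -0.007, 0]]
    - [[-0.011, -0.2747, 0.041], [0.059, -0.007, 0]]
    - [[-0.011, -0.2747, 0.041], [0.059, -0.007, 0]]
    - [[-0.011, -0.2747, 0.041], [0.059, -0.007, 0]]

```text
clock: 24.65
eef_pos: [0.5552, 0.2041, 0.0975]
ee_rot: [[-0.0, 0.123, -0.992], [-0.002, -0.992, -0.123], [-1.0, 0.002, 0.0]]
wrist_force: [0.8, 0.5, -1.3]
opening: 0.0259
```

Emit:
send_rows:
  commands:
    - [[0, -0.028, 0.005], [0, 0, 0]]
    - [[0, -0.028, 0.005], [0, 0, 0]]
    - [[0, -0.028, 0.005], [0, 0, 0]]

```text
clock: 24.95
eef_pos: [0.5462, 0.2315, 0.0968]
ee_rot: [[-0.001, 0.125, -0.992], [-0.003, -0.992, -0.125], [-1.0, 0.002, 0.001]]
wrist_force: [-0.6, 0.7, -1.0]
opening: 0.0262
```

```bash
python3 look.py w14 .06 .12 .45 .68 .17 .27; python3 go.py .548 .228 .02 -82.9
```

```text
tcp [0.5462 0.2315 0.0968] F [-0.6  0.7 -1. ] open 0.0262
shift [ 0.0769  0.0027 -0.0012] turn [-0.     0.001 -0.003] clock 25.0 q [ 0.38  0.55  1.78 -0.    0.82  1.83]
```

View pics/w14.png

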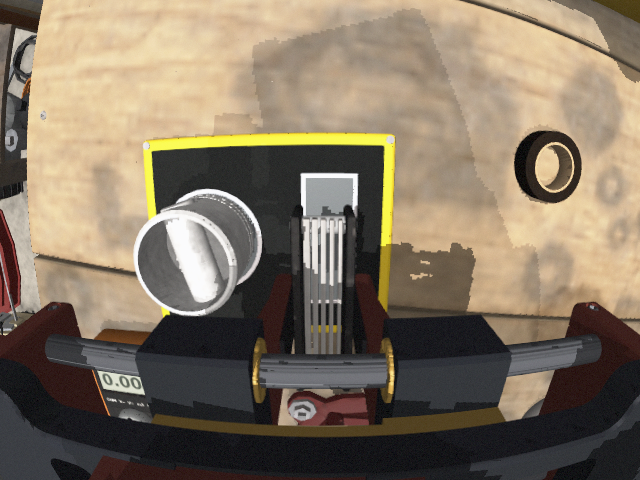

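Held straight. Descending (hex bottom ≈ TCP − 3.5 mm).

Emit:
send_rows:
  commands:
    - [[0.02, 0.0027, -0.0012], [0, 0.001, 0]]
    - [[0.045, 0.0027, -0.0012], [0, 0.001, 0]]
    - [[0.065, 0.0027, -0.0012], [0, 0.001, 0]]
    - [[0.074, 0.0027, -0.0012], [0, 0.001, 0]]
    - [[0.074, 0.0027, -0.0012], [0, 0.001, 0]]

```text
clock: 25.5
eef_pos: [0.5475, 0.2265, 0.0215]
ee_rot: [[-0.003, 0.122, -0.993], [-0.004, -0.993, -0.121], [-1.0, 0.003, 0.003]]
wrist_force: [-0.2, -0.2, -1.0]
opening: 0.0257
```

```bash
python3 go.py .548 .228 .015 -82.9
```

```text
shift [ 0.0065 -0.0015 -0.0007] turn [-0.002  0.003 -0.003] clock 25.5 q [ 0.37  0.66  1.79 -0.    0.69  1.83]
```

Emit:
send_rows:
  commands:
    - [[0.0065, -0.0015, -0.0007], [-0.002, 0.003, -0.003]]
    - [[0.0065, -0.0015, -0.0007], [-0.002, 0.003, -0.003]]
    - [[0.0065, -0.0015, -0.0007], [-0.002, 0.003, -0.003]]

```text
clock: 25.8
eef_pos: [0.5484, 0.228, 0.0155]
ee_rot: [[0.001, 0.123, -0.992], [0.0, -0.992, -0.123], [-1.0, 0.0, -0.001]]
wrist_force: [0.3, -0.6, -2.0]
opening: 0.0255
```

```bash
python3 go.py .548 .228 .0135 -82.9; python3 -c "
from plant import r; print(r.observe()['eef_pos'],r.observe()['wrist_force'])"
```

```text
shift [ 0.002  -0.      0.0004] turn [-0.    -0.001 -0.   ] clock 25.8 q [ 0.37  0.67  1.79 -0.    0.67  1.82]
[0.54838509 0.22801444 0.01552984] [ 0.32741833 -0.56097371 -2.00242519]
```

Emit:
send_rows:
  commands:
    - [[0.0015, 0, 0.0003], [0, 0, 0]]
    - [[0.0025, 0, 0.0003], [0, 0, 0]]

```text
clock: 26.0
eef_pos: [0.5485, 0.2282, 0.0136]
ee_rot: [[0.002, 0.124, -0.992], [0.0, -0.992, -0.124], [-1.0, -0.0, -0.002]]
wrist_force: [1.2, -1.8, 8.6]
opening: 0.026
```

Emit:
send_rows:
  commands:
    - [[0, 0, 0], [0, 0, 0]]
    - [[0, 0, 0], [0, 0, 0]]
    - [[0, 0, 0], [0, 0, 0]]
    - [[-0.001, 0, 0], [0, 0, 0]]
    - [[-0.01, 0, 0], [0, 0, 0]]
  jaw: 50

```text
clock: 26.5
eef_pos: [0.5477, 0.2279, 0.0231]
ee_rot: [[0.0, 0.124, -0.992], [-0.0, -0.992, -0.124], [-1.0, 0.0, -0.0]]
wrist_force: [-0.3, 0.1, -0.1]
opening: 0.0437
```

Emit:
send_rows:
  commands:
    - [[-0.03, 0, 0], [0, 0, 0]]
    - [[-0.07, 0, 0], [0, 0, 0]]
    - [[-0.12, 0, 0], [0, 0, 0]]
    - [[-0.17, 0, 0], [0, 0, 0]]
    - [[-0.17, 0, 0], [0, 0, 0]]

```text
clock: 27.0
eef_pos: [0.5518, 0.2296, 0.2011]
ee_rot: [[0.012, 0.124, -0.992], [0.005, -0.992, -0.124], [-1.0, -0.003, -0.013]]
wrist_force: [0.4, -0.7, 0.2]
opening: 0.0439
```

```bash
python3 look.py w15 .02 .033 .45 .68 .17 .27
python3 - <<'E'
from h import *
im,d=r.get_image("top"); P=cloud("top",d)
cv2.imwrite("pics/topend.png",cv2.resize(im[145:320,155:500],None,fx=2.3,fy=2.3,interpolation=3))
w=cv2.imread("pics/w15.png"); 
for n,u,v,z in(("tape",(270,312),(168,205),.02),("tmeas",(400,442),(155,200),.036),("bolt",(455,482),(255,290),.07),("piston",(170,215),(195,245),.066)):
    q=P[v[0]:v[1],u[0]:u[1]].reshape(-1,3); q=q[(q[:,2]>(.009 if n[0]=="t" else .05))&(q[:,2]<.09)]
    if len(q): print(n,len(q),[np.round(t) for t in cv2.minAreaRect((q[:,:2]*1000).astype(np.float32))],(q[:,2].max()*1e3).round())
E
```

```text
tcp [0.5518 0.2296 0.2011] F [ 0.4 -0.7  0.2] open 0.0439
px [324. 222.] z med/95% [29.7 36.5] ray [array([550.5, 228.5]), array([85.4, 27.2]), np.float64(7.2)] cloud [array([566.3, 229.9]), array([116. ,  27.9]), np.float64(6.6)]
tape 281 [array([614.,  63.]), array([85., 54.]), np.float64(24.0)] 25.0
tmeas 786 [array([ 649., -239.]), array([66., 72.]), np.float64(33.0)] 45.0
bolt 65 [array([ 424., -345.]), array([19., 16.]), np.float64(19.0)] 76.0
piston 2 [array([546., 282.]), array([2., 0.]), np.float64(-171.0)] 56.0
```

View pics/w15.png

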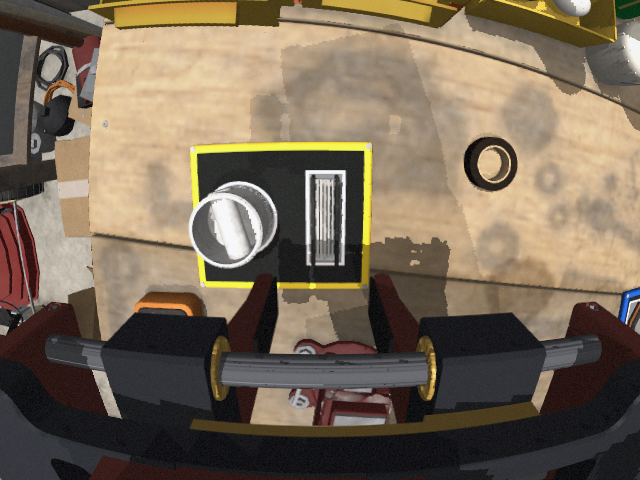

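View pics/topend.png

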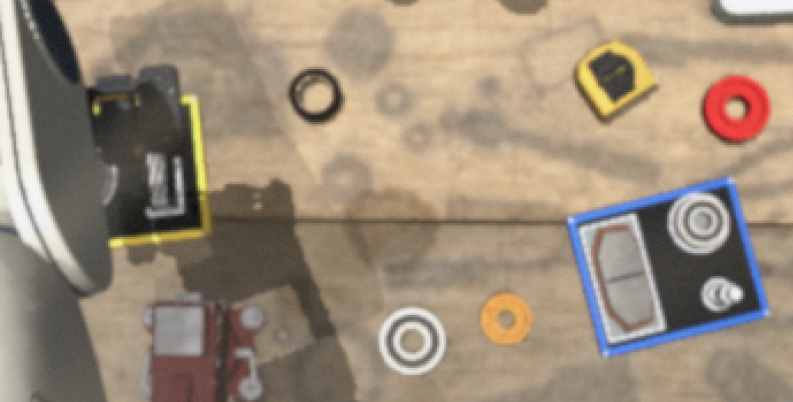

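```bash
python3 -c "
from plant import r; print(r.sign_off())"
```

```text
the job is handed in; nothing more can be done
None
```

Both kits are made up and the job is handed in at about 27 s of the 115 s. I placed the parts in the order you listed. The bearing I used is the smaller of the two grey ones, about 52 mm across; the larger is about 66 mm.

My last camera checks showed each part on its outline, the same way up as before:

| Part | Offset from outline | Other check |
|---|---|---|
| Brake pad | about 0.7 mm | 0.1° off the outline's angle |
| Bearing | about 1 mm | – |
| Bolt | about 1 mm | standing on its head, top 71 mm above the bench as expected |
| Piston | about 1–1.5 mm | – |
| Hex key set | about 1.5 mm | about 0.1° off the outline's angle |

- **Left alone:** In the final overhead picture the roll of tape and the tape measure are where they started. The tape measure's numbers match the start. The tape roll's final numbers were off (an 85 mm long shape) because of stray depth points, so I judged it from the picture.
- **Disagreements:** An early reading of the pad's angle came out 2° off, but a cleaner measurement cleared it. The last overhead depth check of the piston was useless because the arm blocked the view, so its figure comes from the wrist camera. The overhead camera put the bolt about 5 mm to one side, while the wrist camera put it within about 1 mm. I trusted the wrist camera because the overhead one sees the tall bolt at a slant.
- **Forces:** The wrist force readings peaked at about 20 N against the 120 N limit. The gripper was about 20 cm above the bench and touching nothing at hand-in.

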